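# Knock up a pack of leatherboard blanks

### The arm

A 6-joint arm with a two-finger parallel gripper is mounted at the origin on the work surface. World frame = base frame: x ahead of the robot, y to its left, z up, the work surface at z = 0. Lengths are in mm, angles in rad, forces in N, time in s.
With the tool pointing down it reaches from about 250 to 800 mm from the base axis. Payload 3.9 kg.
Tool frame: the origin (TCP) lies at the very end of the fingers, on their centre line; the grasp point (between the pads) lies 19 mm behind it; z points along the fingers, y is the line along which they close (so a half turn about z gives the same grasp; the last joint's range is limited). The gripper opens to 85 mm and grips with 20 to 120 N. Pads are 22 mm wide; open, the fingers measure 114 mm over their backs; the gripper's body (76 mm by 85 mm) begins 54 mm behind the grasp point. The pads swing forward as they close: fully open they stand 13 mm farther back than shut.
Start: joints at [-1.307, 0.26, -0.138, 1.173, 0, 1.571], TCP at [136.89, -506.83, 231.304] pointing down, gripper open.
Joint ranges: [-2.78, 2.78], [-0.83, 1.72], [-1.28, 1.37], [-1.9, 2.12], [-1.57, 1.48], [-3.14, 3.14]. Speed limits (rad/s): [2.57, 2.57, 3.14, 3.14, 3.14, 3.14].

### API

Orientations are given as a rotation vector (axis times angle).
In Python, from station import manip, cams, order gives the robot as it stands. The module is installed in compiled form; this text tells all that it offers.
- The arm moves only by the tool servo_tool, never from a script. Its argument "deltas" is a list of rows, each a list of 7 numbers: the shift along the tool's x, y, z each as a share of 0.3 m, from -1 to 1, then the turn, a rotation vector about the tool's x, y, z each as a share of pi rad, from -1 to 1, then the opening, from -1 (shut) to 1 (fully open), so that 0 is half open. In form: [[tx, ty, tz, wx, wy, wz, grip], ...]. A call has 1 to 8 rows; each row is the pose to reach, as a shift and turn from the pose commanded when the call began, along the tool's axes at that moment, turning the shorter way round; what a row does not reach only later rows make up. A row lasts 1/12 s, in which the tool goes at most 41.7 mm and 7.16 degrees, less where a joint would pass 70% of its speed; a pose out of reach is approached as far as the arm can. A call with a number of a shift or a turn outside -1 to 1 is refused whole. A call with a gripper value outside its range is refused whole. The fingers move at their own pace and stop on an object; "newtons" is the grip in N (left out, the last holds). Time passes only in rows, so rows that repeat a pose let the fingers close. It gives the time, the measured TCP pose, the force, the opening and the grip force at its end, in the units of the state.
- manip.get_obs(): the state, without advancing time (a new reading comes with each control period).
- cams.get_image(name): name is "scene" or "top" or "wrist"; returns (picture, depth): 384x512x3 uint8, red, green, blue; 384x512 float32, mm along the optical axis (not along the pixel's ray), 0 where there is no reading.
- cams.camera_info(name): a dict with "fx", "fy", "cx", "cy" (pixels), "pose" (4x4, takes a point from camera to world coordinates). Camera axes: x right, y down, z forward; pixel columns grow to the right and rows downward; lengths in mm; the calibration is good to about 2 mm. The wrist camera is an equidistant fisheye: a pixel r from the principal point sees the ray r / f radians off the axis. A picture is of the moment at which its call begins: read the wrist's pose just before it. camera_info takes no time and is no camera call; for the wrist camera it gives the pose at the moment of the call.
- order.job_done(): hands the job in; it is judged then, once.
The state is a dict: "clock": time; "qpos": joint angles; "qd": joint speeds; "joint_efforts": joint torques, N m; "ee_pos": TCP position; "orientation": TCP orientation; "contact_force": force on the tool from outside, world axes, zero at the start; "moment": the same for the moment, N m; "width": opening from 0.0 (shut) to 1.0 (fully open); "grasp_force": force on a finger pad.
Only numpy, scipy, OpenCV 4.12 (cv2) and the standard library are available. Lean on these libraries where they do the work, as an engineer would, in place of code of your own. Each camera call takes 0.05 s, during which the arm holds its last target. There are 200 camera calls.

### The job

Stack all the rectangular brown leatherboard blanks in one pile on the grey jogging board and tap the pile against the steel stop until all its long edges are flush with the stop's face. Then give the whole pack a quarter turn and tap it again until all its ends are flush with the stop and its sides are in line too, squarely in front of the stop. Leave the pack there, end-on to the stop, with the steel pressing weight standing on the middle of it; do not disturb the other things on the bench.

Things in the scene. Friction and masses are not known exactly. Their poses are not given: they have to be found in the camera images.
- blank1_c (a point): centre (half-way up) of a leatherboard blank: a flat dark-brown rectangular plate 130 x 66 x 8 mm (its x, y, z), about 70 g, lying flat; square corners, same either way round. All blanks are alike; 3 to 5 of them are there, each alone on the bench at the start.
- blank2_c (a point): centre (half-way up) of a leatherboard blank: a flat dark-brown rectangular plate 130 x 66 x 8 mm (its x, y, z), about 70 g, lying flat; square corners, same either way round. All blanks are alike; 3 to 5 of them are there, each alone on the bench at the start.
- blank3_c (a point): centre (half-way up) of a leatherboard blank: a flat dark-brown rectangular plate 130 x 66 x 8 mm (its x, y, z), about 70 g, lying flat; square corners, same either way round. All blanks are alike; 3 to 5 of them are there, each alone on the bench at the start.
- blank4_c (a point): centre (half-way up) of a leatherboard blank: a flat dark-brown rectangular plate 130 x 66 x 8 mm (its x, y, z), about 70 g, lying flat; square corners, same either way round. All blanks are alike; 3 to 5 of them are there, each alone on the bench at the start.
- blank5_c (a point): centre (half-way up) of a leatherboard blank: a flat dark-brown rectangular plate 130 x 66 x 8 mm (its x, y, z), about 70 g, lying flat; square corners, same either way round. All blanks are alike; 3 to 5 of them are there, each alone on the bench at the start.
- stop (a point): middle of the lower edge of the steel stop's working face, level with the jogging board's top. x points into the steel, away from the robot and square to the flat upright face; y along the face, z up. The stop is a bright steel angle 70 mm wide (y), 48 mm high, 8 mm thick, fixed; being narrower than a blank is long, it leaves the ends of a blank lying along it free to be gripped.
- board: grey jogging board fixed to the bench, 240 x 210 x 12 mm (x, y, z), smooth; origin under its middle on the bench, axes as the stop's. The stop's face is 85 mm from its middle (+x), on its top; 205 mm of board lie in front of the face, 35 mm behind it.
- weight_grip (a point): centre of the handle bar of the pressing weight: a dark steel block 90 x 50 x 20 mm (x, y, z), about 0.75 kg, with a bow handle on top: a bar 66 mm long along x, 14 mm wide, 14 mm high, its centre 45 mm above the weight's underside, on two posts; 18 mm of free height between bar and block. It stands upright on the bench at the start.
- sole_a: white foam shoe sole, 270 x 75 x 24 mm, to be left alone; origin under its middle
- sole_b: white foam shoe sole, 270 x 75 x 24 mm, to be left alone; origin under its middle
- heel_lift0: D-shaped black rubber heel piece, 71 x 62 x 8 mm, to be left alone; origin underneath
- heel_lift1: D-shaped black rubber heel piece, 71 x 62 x 8 mm, to be left alone; origin underneath
- brush: hand brush 170 mm long, lying flat, to be left alone; origin under its middle
- tin: closed round tin, 84 mm across, 85 mm high, to be left alone; origin under its middle
- drum: spare sanding drum, 60 mm across, 50 mm high, standing, to be left alone; origin under its middle
- last: green plastic shoe last (foot form), about 240 x 72 x 80 mm, to be left alone; origin under its middle
Not all that is in view belongs to the job. What is shaped like the part that bears blank1_c but blue is not meant.

How it is judged (in metres and radians):
On the way, in this order (a step that is already met when the one before it is completed fails the run):
1. every blank lies in one pile with its long edge flush with the stop's face (each within 2.5 mm and 0.04 rad; centres within 50 mm of the middle of the stop and 40 mm of one another) (x of blank1_c in the frame of stop between -0.0355 and -0.0305 m and y of blank1_c in the frame of stop between -0.05 and 0.05 m and angle between the x axis of each of blank1_c, blank2_c, blank3_c, blank4_c, blank5_c and the y axis of stop, either way round below 0.04 rad and x of blank2_c in the frame of stop between -0.0355 and -0.0305 m and y of blank2_c in the frame of stop between -0.05 and 0.05 m and x of blank3_c in the frame of stop between -0.0355 and -0.0305 m and y of blank3_c in the frame of stop between -0.05 and 0.05 m and x of blank4_c in the frame of stop between -0.0355 and -0.0305 m and y of blank4_c in the frame of stop between -0.05 and 0.05 m and x of blank5_c in the frame of stop between -0.0355 and -0.0305 m and y of blank5_c in the frame of stop between -0.05 and 0.05 m and horizontal distance between each of blank2_c, blank3_c, blank4_c, blank5_c and blank1_c below 0.04 m and horizontal distance between each of blank3_c, blank4_c, blank5_c and blank2_c below 0.04 m and horizontal distance between each of blank4_c, blank5_c and blank3_c below 0.04 m and horizontal distance between blank5_c and blank4_c below 0.04 m), for 0.2 s.
2. after a quarter turn every blank has its end flush with the stop's face (within 2.5 mm and 0.04 rad), centres within 35 mm of the middle of the stop sideways and within 3.5 mm of one another (x of blank1_c in the frame of stop between -0.0675 and -0.0625 m and y of blank1_c in the frame of stop between -0.035 and 0.035 m and angle between the x axis of each of blank1_c, blank2_c, blank3_c, blank4_c, blank5_c and the x axis of stop, either way round below 0.04 rad and x of blank2_c in the frame of stop between -0.0675 and -0.0625 m and y of blank2_c in the frame of stop between -0.035 and 0.035 m and x of blank3_c in the frame of stop between -0.0675 and -0.0625 m and y of blank3_c in the frame of stop between -0.035 and 0.035 m and x of blank4_c in the frame of stop between -0.0675 and -0.0625 m and y of blank4_c in the frame of stop between -0.035 and 0.035 m and x of blank5_c in the frame of stop between -0.0675 and -0.0625 m and y of blank5_c in the frame of stop between -0.035 and 0.035 m and horizontal distance between each of blank2_c, blank3_c, blank4_c, blank5_c and blank1_c below 0.0035 m and horizontal distance between each of blank3_c, blank4_c, blank5_c and blank2_c below 0.0035 m and horizontal distance between each of blank4_c, blank5_c and blank3_c below 0.0035 m and horizontal distance between blank5_c and blank4_c below 0.0035 m), for 0.2 s.
At the end, for the whole second after the job is handed in: All blanks form one pack, each with its end within 2.5 mm of the stop's face and square to it within 0.04 rad, centres within 3.5 mm of one another and within 35 mm of the middle of the stop sideways; the weight stands upright on top, its middle within 20 mm of the pack's middle; all at rest (all of step 2 and horizontal distance between weight_grip and blank1_c below 0.02 m and horizontal distance between weight_grip and blank2_c below 0.02 m and horizontal distance between weight_grip and blank3_c below 0.02 m and horizontal distance between weight_grip and blank4_c below 0.02 m and horizontal distance between weight_grip and blank5_c below 0.02 m and angle between weight_grip's own z axis and vertical below 0.05 rad and height (world z) of weight_grip above 0.078 m and linear speed of each of weight, blank1, blank2, blank3, blank4, blank5 below 0.01 m/s); the robot touches nothing.
It fails at once if a bystander (sole, heel piece, brush, tin, drum or last) is shifted by more than 40 mm (distance of any of sole_a, sole_b, heel_lift0, heel_lift1, brush, tin, drum, last from where it was at the start of the episode above 0.04 m).
Of blank1, blank2, blank3, blank4, blank5 only 3 to 5 are there at a start; the rules pass over those that are not, and their reading is None.
At some moment in a run one of blank1, blank2, blank3, blank4, blank5, weight may be knocked a few centimetres aside while the robot is not near it.
Once in a run the grip may slacken for a moment while it holds something.
It also fails if it takes over 210 s, if anything falls off the work surface, if the arm or the gripper's body presses on something with over 40 N, if the wrist force passes 120 N, or if a joint passes its speed limit or range.

## Working session

There is one attempt and no reset: what is moved stays moved. The work goes in short steps, Python scripts to look and compute and a tool call to move; the robot and the scene stay as the last step left them, time stands still between calls to the robot, and variables do not carry over. Pictures are saved under pics/ and viewed, at most 14 in all, crops included, and the job is handed in when it is done.

Besides the shell and the picture viewer there is one more tool, called after "Emit:" by a JSON object that holds its "fn" and its "kwargs". servo_tool: Moves the arm, as the interface text tells. Its arguments: {"type":"object","properties":{"deltas":{"type":"array","items":{"type":"array","items":{"type":"number","minimum":-1,"maximum":1}}},"newtons":{"type":"number"}},"required":["deltas"]}

```bash
mkdir -p pics; python3 - <<'E'
from station import manip,cams
import cv2,numpy as np
print(manip.get_obs())
for n in ("top","scene"):
    im,d=cams.get_image(n); cv2.imwrite(f"pics/{n}0.png",im[:,:,::-1]); np.savez(f"{n}0.npz",im=im,d=d); i=cams.camera_info(n); print(n,{k:np.round(v,3) for k,v in i.items()})
i=cams.camera_info("wrist"); print(i)
E
```

```text
{'clock': 0.0, 'qpos': array([-1.30701118e+00,  2.60698520e-01, -1.39419452e-01,  1.17266720e+00,
       -7.16750040e-06,  1.57079256e+00]), 'qd': array([-1.17033292e-03,  1.16380339e-03, -4.69838926e-04,  8.10797526e-04,
       -1.20525590e-03,  2.52080000e-05]), 'joint_efforts': array([-4.21547957e-04, -4.05675530e+01,  2.53923154e+01,  1.87478936e-02,
       -1.33360766e-05,  1.00257147e-06]), 'ee_pos': array([ 136.70391397, -506.17214139,  230.43822057]), 'orientation': array([-3.11235289e+00, -4.12899166e-01,  4.21739276e-04]), 'contact_force': array([-0.45284244,  0.41967446,  0.42437828]), 'moment': array([ 0.05306244, -0.00528843, -0.02084171]), 'grasp_force': 0.0, 'width': 1.0005023277158218}
top {'fx': np.float64(410.326), 'fy': np.float64(410.326), 'cx': np.float64(253.824), 'cy': np.float64(182.657), 'pose': array([[-1.100000e-02, -9.920000e-01,  1.230000e-01,  3.477540e+02],
       [-1.000000e+00,  1.000000e-02, -8.000000e-03, -2.351600e+01],
       [ 7.000000e-03, -1.240000e-01, -9.920000e-01,  1.206847e+03],
       [ 0.000000e+00,  0.000000e+00,  0.000000e+00,  1.00000
[... 162 characters left out ...]
00e-01, -6.490000e-01,  1.226022e+03],
       [ 9.870000e-01, -1.140000e-01,  1.160000e-01, -1.560290e+02],
       [ 1.200000e-02, -6.590000e-01, -7.520000e-01,  8.951390e+02],
       [ 0.000000e+00,  0.000000e+00,  0.000000e+00,  1.000000e+00]])}
{'fx': 297.3186396354542, 'fy': 297.3186396354542, 'cx': 249.36561922579023, 'cy': 191.73233914189726, 'pose': array([[ 2.60639976e-01, -9.23679240e-01, -2.80862003e-01,
         2.08255654e+02],
       [-9.65434752e-01, -2.49846872e-01, -7.42447258e-02,
        -4.87218877e+02],
       [-1.59418112e-03,  2.90505082e-01, -9.56872121e-01,
         3.73095606e+02],
       [ 0.00000000e+00,  0.00000000e+00,  0.00000000e+00,
         1.00000000e+00]])}
```

View pics/top0.png

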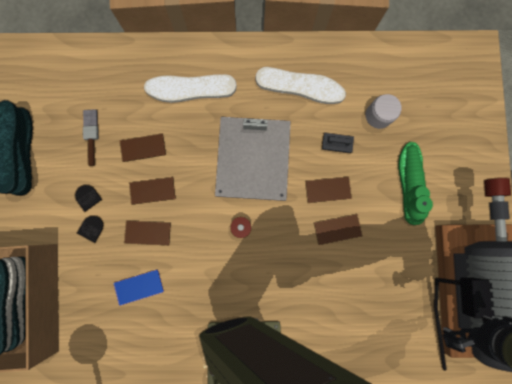

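View pics/scene0.png

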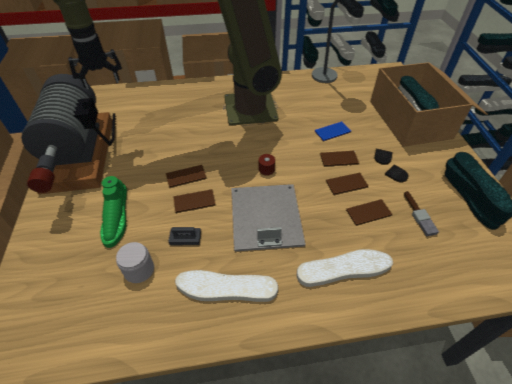

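The top view shows five brown blanks: (143,147), (152,190) and (148,232) on the left, (328,189) and (338,229) on the right. The weight is at (338,142), the board at (253,158), the stop at (256,124) and the drum at (240,227). The scene view agrees.

```bash
cat > h.py <<'E'
import numpy as np,cv2
from scipy.spatial.transform import Rotation as R
from station import manip,cams
def topx(n,uv,z,i=None):
    """pixels -> world xy on plane z (pinhole, or fisheye for wrist)"""
    i=i or cams.camera_info(n); P=np.array(i["pose"]); uv=np.atleast_2d(uv).astype(float)
    a=np.c_[(uv[:,0]-i["cx"])/i["fx"],(uv[:,1]-i["cy"])/i["fy"]]
    if n=="wrist":
        r=np.linalg.norm(a,axis=1,keepdims=True)+1e-9; d=np.c_[a/r*np.sin(r),np.cos(r)]
    else: d=np.c_[a,np.ones(len(a))]
    d=d@P[:3,:3].T; t=(z-P[2,3])/d[:,2]
    return P[:2,3]+d[:,:2]*t[:,None]
def rects(n,mask,z,i=None,amin=200):
    """min-area rects in world of mask blobs: centre, sides, yaw deg of long side"""
    out=[]
    for c in cv2.findContours(mask.astype(np.uint8),cv2.RETR_EXTERNAL,cv2.CHAIN_APPROX_NONE)[0]:
        if cv2.contourArea(c)<amin: continue
        w=topx(n,c[:,0],z,i)
        (x,y),(a,b),t=cv2.minAreaRect(w.astype(np.float32))
        if b>a: a,b,t=b,a,t+90
        m=cv2.moments(w.astype(np.float32)[:,None]); 
        out.append([m["m10"]/m["m00"],m["m01"]/m["m00"],a,b,(t+90)%180-90])
    return np.round(out,1)
def brown(im):
    h=cv2.cvtColor(im,cv2.COLOR_RGB2HSV); 
    return cv2.morphologyEx(cv2.inRange(h,(3,60,25),(14,200,110)),cv2.MORPH_OPEN,np.ones((3,3)))
def st():
    o=manip.get_obs(); x=R.from_rotvec(o["orientation"]).as_matrix()[:,0]
    print("t",round(o["clock"],2),"tcp",np.round(o["ee_pos"],1),"yaw",round(np.degrees(np.arctan2(x[1],x[0])),2),"F",np.round(o["contact_force"],1),"w",round(o["width"],3),"g",o["grasp_force"].round(1) if hasattr(o["grasp_force"],"round") else o["grasp_force"],"q",np.round(o["qpos"],2))
E
python3 - <<'E'
from h import *
D=np.load("top0.npz");im=D["im"]
h=cv2.cvtColor(im,cv2.COLOR_RGB2HSV)
for p in [(143,147),(328,189),(338,229),(338,240),(253,158),(256,124),(338,136),(100,190),(60,150)]: print(p,h[p[1],p[0]],D["d"][p[1],p[0]])
print(rects("top",brown(im),8))
g=cv2.inRange(h,(0,0,70),(180,60,180))
print("grey",rects("top",g,12))
k=cv2.inRange(h,(0,0,0),(180,140,75)); k[:,:300]=0;k[:,370:]=0
print("dark",rects("top",k,30,amin=80))
E
cat > plan.py <<'E'
E
python3 - <<'E'
import cv2
a=cv2.imread("pics/top0.png")[100:250,100:370]
cv2.imwrite("pics/crop0.png",cv2.resize(a,None,fx=2.9,fy=2.9,interpolation=cv2.INTER_CUBIC))
E
```

```text
(143, 147) [ 11 149  82] 1221.162
(328, 189) [ 11 135  91] 1212.0054
(338, 229) [ 11 133  73] 1193.8306
(338, 240) [ 14 124  70] 1185.3671
(253, 158) [ 17  16 142] 1214.7119
(256, 124) [ 45  10 149] 1176.3577
(338, 136) [120  12  65] 1215.4788
(100, 190) [ 17 115 175] 1211.992
(60, 150) [ 18 115 160] 1225.5952
[[ 140.  -583.4  143.7   55.    -0. ]
 [ 310.6 -629.5  173.7  156.5  -89.7]
 [ 354.8  277.4  127.    63.1   86.8]
 [ 358.7 -275.3  128.5   64.3  -79.4]
 [ 477.9 -751.4   77.4   52.9  -87.4]
 [ 477.3  266.3  126.5   63.3  -83.2]
 [ 475.5 -251.   126.8   62.6  -84.9]
 [ 606.3  297.3  127.3   64.2  -81.1]]
grey [[ 2.0210e+02  6.4810e+02  2.5160e+02  5.8200e+01  5.6000e+00]
 [ 2.0180e+02 -7.3580e+02  1.6870e+02  8.3500e+01 -5.0000e+00]
 [ 5.7060e+02 -3.0500e+01  2.3940e+02  2.0870e+02 -4.1000e+00]
 [ 6.7590e+02  4.5370e+02  9.0200e+01  4.1500e+01  2.3000e+00]
 [ 7.1060e+02 -4.2420e+02  1.1500e+02  8.4700e+01 -4.6100e+01]
 [ 9.7950e+02 -6.7080e+02  5.4130e+02  4.1700e+02 -5.0000e+00]
 [ 1.0201e+03 -2.2400e+01  9.8500e+01  8.7000e+01 -4.0000e-01]
 [ 1.0197e+03  5.6850e+02  3.8300e+02  1.0460e+02  8.9600e+01]]
dark [[ -24.9 -216.9  188.5   99.5   89.3]
 [ 343.  -273.2  126.8   33.1  -79.4]
 [ 609.5 -278.4   87.6   48.    82.2]]
```

View pics/crop0.png

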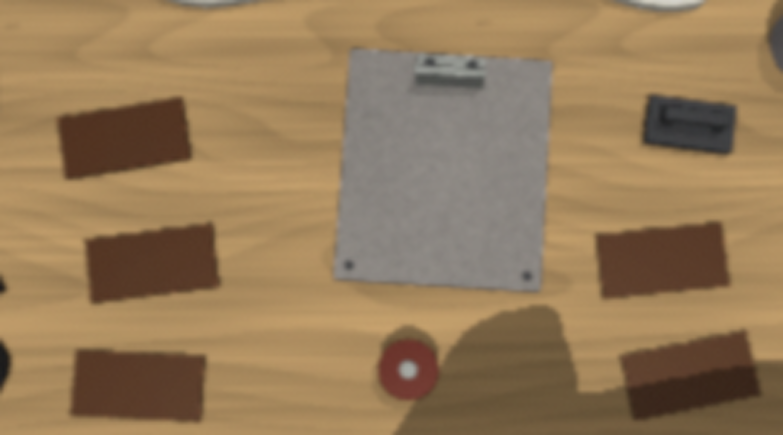

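```bash
cat > plan.py <<'E'
"""plan.py x,y,z,yaw ... : rows (tool-axis shares) for successive calls from the commanded pose kept in cmd.json"""
import sys,json,math,numpy as np
def plan(targets,save=True):
    try: c=json.load(open("cmd.json"))
    except OSError: c=[136.89,-506.83,231.304,math.degrees(-1.307+1.571)]
    for t in targets:
        p=math.radians(c[3]); d=np.subtract(t[:3],c[:3])
        tx=math.cos(p)*d[0]+math.sin(p)*d[1]; ty=math.sin(p)*d[0]-math.cos(p)*d[1]
        v=np.round([tx/300,ty/300,-d[2]/300],4); w=round((c[3]-t[3])/180,4)
        print("to",t,"row",[*map(float,v),0,0,w],"n",max(np.linalg.norm(d)/41.7,abs(t[3]-c[3])/7.16).__ceil__()+1)
        tx,ty=v[0]*300,v[1]*300
        c=[c[0]+math.cos(p)*tx+math.sin(p)*ty,c[1]+math.sin(p)*tx-math.cos(p)*ty,c[2]-v[2]*300,c[3]-w*180]
    if save: json.dump(c,open("cmd.json","w"))
if __name__=="__main__": plan([list(map(float,a.split(","))) for a in sys.argv[1:]])
E
python3 - <<'E'
from h import *
im=np.load("top0.npz")["im"]
h=cv2.cvtColor(im,cv2.COLOR_RGB2HSV); g=cv2.inRange(h,(0,0,70),(180,60,180))
c=max([c for c in cv2.findContours(g,cv2.RETR_EXTERNAL,cv2.CHAIN_APPROX_NONE)[0] if cv2.pointPolygonTest(c,(253,158),False)>0],key=len)
w=topx("top",c[:,0],12)
b=np.radians(-3.8);Rm=np.array([[np.cos(b),np.sin(b)],[-np.sin(b),np.cos(b)]])
l=(w-[570,-30])@Rm.T
L=[]
for k,s in ((0,-1),(0,1),(1,-1),(1,1)):
    o=1-k; m=(abs(l[:,k]*s-(118 if k==0 else 103.5))<5)&(abs(l[:,o])<85)
    p=np.polyfit(l[m,o],l[m,k],1); L.append(p); print(k,s,m.sum(),np.degrees(np.arctan(p[0]))*(1 if k else -1)-3.8,p[1])
print("centre",[570,-30]+Rm.T@[(L[0][1]+L[1][1])/2,(L[2][1]+L[3][1])/2])
E
python3 plan.py 475.5,-251,110,95 475.5,-251,40,95 475.5,-251,-4,95
```

```text
0 -1 58 -4.062073169331452 -117.45706316781958
0 1 57 -3.9848761093907177 118.83667695673915
1 -1 57 -4.271666846427732 -103.24202580998588
1 1 56 -4.1136331933926575 102.29472110956357
centre [570.65689954 -30.5183272 ]
to [475.5, -251.0, 110.0, 95.0] row [1.3121, -0.5287, 0.4043, 0, 0, -0.4437] n 13
to [475.5, -251.0, 40.0, 95.0] row [-0.0, 0.0, 0.2334, 0, 0, -0.0] n 3
to [475.5, -251.0, -4.0, 95.0] row [-0.0, 0.0, 0.1466, 0, 0, -0.0] n 3
```

```bash
rm cmd.json; python3 plan.py 330,-400,150,57 475.5,-251,100,95 475.5,-251,20,95
```

```text
to [330.0, -400.0, 150.0, 57.0] row [0.7143, -0.1758, 0.271, 0, 0, -0.2326] n 7
to [475.5, -251.0, 100.0, 95.0] row [0.6807, 0.1362, 0.1667, 0, 0, -0.2111] n 7
to [475.5, -251.0, 20.0, 95.0] row [0.0, 0.0, 0.2666, 0, 0, -0.0] n 3
```

Emit:
{"fn": "servo_tool", "kwargs": {"deltas": [[0.7143,-0.1758,0.271,0,0,-0.2326,1],[0.7143,-0.1758,0.271,0,0,-0.2326,1],[0.7143,-0.1758,0.271,0,0,-0.2326,1],[0.7143,-0.1758,0.271,0,0,-0.2326,1],[0.7143,-0.1758,0.271,0,0,-0.2326,1],[0.7143,-0.1758,0.271,0,0,-0.2326,1],[0.7143,-0.1758,0.271,0,0,-0.2326,1],[0.7143,-0.1758,0.271,0,0,-0.2326,1]]}}

```text
clock: 0.77
ee_pos: [330.4, -398.7, 149.0]
orientation: [-2.758, -1.5, 0.001]
contact_force: [-0.5, 0.3, 0.3]
width: 1.002
grasp_force: 0.0
```

Emit:
{"fn": "servo_tool", "kwargs": {"deltas": [[0.6807,0.1362,0.1667,0,0,-0.2111,1],[0.6807,0.1362,0.1667,0,0,-0.2111,1],[0.6807,0.1362,0.1667,0,0,-0.2111,1],[0.6807,0.1362,0.1667,0,0,-0.2111,1],[0.6807,0.1362,0.1667,0,0,-0.2111,1],[0.6807,0.1362,0.1667,0,0,-0.2111,1],[0.6807,0.1362,0.1667,0,0,-0.2111,1],[0.6807,0.1362,0.1667,0,0,-0.2111,1]]}}

```text
clock: 1.43
ee_pos: [475.0, -251.9, 100.2]
orientation: [2.126, 2.313, -0.002]
contact_force: [-0.2, -0.5, 0.0]
width: 1.0
grasp_force: 0.0
```

```bash
python3 - <<'E'
from h import *
st()
im,d=cams.get_image("wrist"); i=cams.camera_info("wrist"); np.savez("w1.npz",im=im)
cv2.imwrite("pics/w1.png",im[:,:,::-1]); print(rects("wrist",brown(im),8,i,1000))
im,d=cams.get_image("top"); print(rects("top",brown(im),8))
E
```

```text
t 1.43 tcp [ 475.  -251.9  100.2] yaw 94.84 F [-0.2 -0.5  0. ] w 1.0 g 0.0 q [-0.49  0.37 -0.34  0.86 -0.    1.  ]
[[ 480.6 -253.    60.7   35.1    7.1]
 [ 487.4 -198.    43.6   35.5    5.3]]
[[ 1.073e+02 -5.892e+02  2.007e+02  8.900e+01 -1.000e-01]
 [ 3.088e+02 -6.304e+02  1.733e+02  1.570e+02  8.950e+01]
 [ 3.551e+02  2.787e+02  1.227e+02  6.110e+01  8.770e+01]
 [ 3.676e+02  9.000e+00  5.780e+01  5.520e+01 -6.000e-01]
 [ 4.775e+02 -7.348e+02  5.250e+01  4.450e+01 -4.600e+00]
 [ 4.725e+02 -2.290e+02  8.700e+01  6.200e+01 -8.490e+01]
 [ 4.770e+02  2.661e+02  1.238e+02  6.180e+01 -8.320e+01]
 [ 6.059e+02  2.967e+02  1.256e+02  6.330e+01 -8.150e+01]]
```

View pics/w1.png

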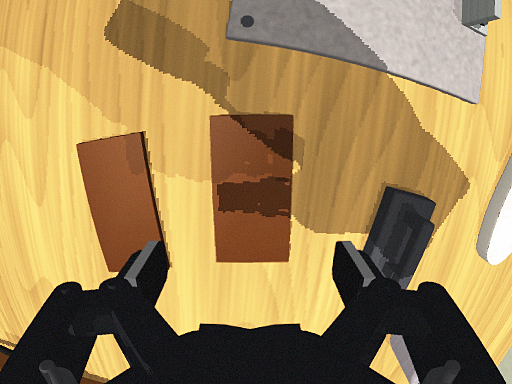

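The wrist view shows the blank's corners at about (210,116), (293,115), (289,262) and (218,262), with the fingers on either side of it. I'll project these as a cross-check.

```bash
python3 - <<'E'
from h import *
w=topx("wrist",[(210,116),(293,115),(289,262),(218,262)],8); print(w.round(1),w.mean(0).round(1),[np.linalg.norm(w[i]-w[i-1]).round(1) for i in range(4)])
d=w[0]+w[1]-w[2]-w[3]; print(np.degrees(np.arctan2(d[1],d[0])))
E
```

```text
[[ 438.4 -190.6]
 [ 503.4 -184.3]
 [ 516.1 -314. ]
 [ 451.5 -319.2]] [ 477.3 -252. ] [np.float64(129.3), np.float64(65.4), np.float64(130.3), np.float64(64.8)]
95.69315094225259
```

Emit:
{"fn": "servo_tool", "kwargs": {"deltas": [[0,0,0.2666,0,0,0,1],[0,0,0.2666,0,0,0,1],[0,0,0.2666,0,0,0,1],[0,0,0.2666,0,0,0,1]]}}

```text
clock: 1.87
ee_pos: [472.5, -251.3, 19.1]
orientation: [-2.123, -2.309, 0.003]
contact_force: [-0.5, -0.7, 0.4]
width: 1.002
grasp_force: 0.0
```

Emit:
{"fn": "servo_tool", "kwargs": {"deltas": [[0,0,0.08,0,0,0,1],[0,0,0.08,0,0,0,1],[0,0,0.08,0,0,0,1]]}}

```text
clock: 2.12
ee_pos: [475.6, -251.8, -2.5]
orientation: [2.124, 2.314, 0.0]
contact_force: [0.5, 0.7, 0.7]
width: 0.999
grasp_force: 0.0
```

Emit:
{"fn": "servo_tool", "kwargs": {"deltas": [[0,0,0,0,0,0,0.4],[0,0,0,0,0,0,0.4],[0,0,0,0,0,0,0.4],[0,0,0,0,0,0,0.4],[0,0,0,0,0,0,0.4]], "newtons": 60}}

```text
clock: 2.53
ee_pos: [476.9, -252.0, -1.2]
orientation: [2.12, 2.313, 0.001]
contact_force: [-2.1, 1.1, 9.8]
width: 0.738
grasp_force: 63.0
```

```bash
python3 - <<'E'
import json; c=json.load(open("cmd.json")); c[2]-=24; json.dump(c,open("cmd.json","w")); print(c)
E
python3 plan.py 475.5,-251,90,95 590.6,-32,90,85.9 590.6,-32,24,85.9 590.6,-32,11,85.9
```

```text
[475.4977014539267, -251.0035872795061, -3.986000000000004, 94.99208579145375]
to [475.5, -251.0, 90.0, 95.0] row [0.0, 0.0, -0.3133, 0, 0, -0.0] n 4
to [590.6, -32.0, 90.0, 85.9] row [0.6939, 0.4457, 0.0, 0, 0, 0.0505] n 7
to [590.6, -32.0, 24.0, 85.9] row [-0.0, 0.0, 0.22, 0, 0, 0.0] n 3
to [590.6, -32.0, 11.0, 85.9] row [-0.0, 0.0, 0.0433, 0, 0, 0.0] n 2
```

Emit:
{"fn": "servo_tool", "kwargs": {"deltas": [[0,0,-0.3133,0,0,0,0.4],[0,0,-0.3133,0,0,0,0.4],[0,0,-0.3133,0,0,0,0.4],[0,0,-0.3133,0,0,0,0.4]]}}

```text
clock: 2.87
ee_pos: [479.2, -253.0, 95.5]
orientation: [2.116, 2.308, 0.004]
contact_force: [0.6, 0.1, -0.8]
width: 0.735
grasp_force: 66.2
```

Emit:
{"fn": "servo_tool", "kwargs": {"deltas": [[0.6939,0.4457,0,0,0,0.0505,0.4],[0.6939,0.4457,0,0,0,0.0505,0.4],[0.6939,0.4457,0,0,0,0.0505,0.4],[0.6939,0.4457,0,0,0,0.0505,0.4],[0.6939,0.4457,0,0,0,0.0505,0.4],[0.6939,0.4457,0,0,0,0.0505,0.4],[0.6939,0.4457,0,0,0,0.0505,0.4],[0.6939,0.4457,0,0,0,0.0505,0.4]]}}

```text
clock: 3.53
ee_pos: [591.2, -29.7, 89.4]
orientation: [-2.295, -2.145, 0.001]
contact_force: [-0.1, -1.0, -0.3]
width: 0.735
grasp_force: 66.2
```

Emit:
{"fn": "servo_tool", "kwargs": {"deltas": [[0,0,0.22,0,0,0,0.4],[0,0,0.22,0,0,0,0.4],[0,0,0.22,0,0,0,0.4]]}}

```text
clock: 3.78
ee_pos: [584.6, -32.9, 18.8]
orientation: [-2.295, -2.133, 0.013]
contact_force: [-1.2, 0.3, -0.9]
width: 0.741
grasp_force: 66.2
```

```bash
python3 - <<'E'
from h import *
st()
im,d=cams.get_image("wrist"); 
cv2.imwrite("pics/w2.png",im[:,:,::-1]); im,d=cams.get_image("top"); print(rects("top",brown(im),8))
E
```

```text
t 3.78 tcp [584.6 -32.9  18.8] yaw 85.82 F [-1.2  0.3 -0.9] w 0.741 g 66.19314193725586 q [-0.06  0.53 -0.31  0.74 -0.    1.59]
[[ 106.8 -589.2  200.7   89.    -0. ]
 [ 309.5 -630.4  173.2  156.9   89.7]
 [ 364.2  277.1  123.6   44.2   87.4]
 [ 362.6 -282.1  121.    59.1  -80.1]
 [ 477.9 -748.    74.4   50.5   89.4]
 [ 477.4  265.7  125.    61.8  -83.2]
 [ 606.1  296.7  125.8   63.3  -81.6]]
```

View pics/w2.png

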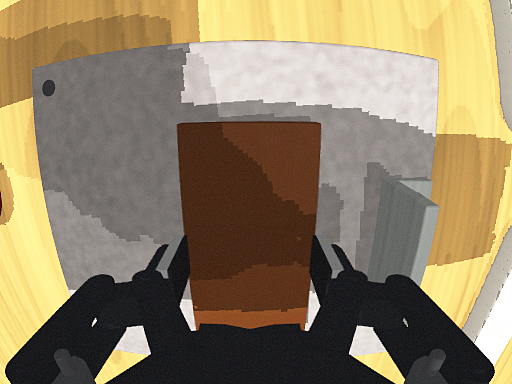

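The blank is held squarely over the board, with the stop to the right at about (405,230). I'll place it and move to the next one.

Emit:
{"fn": "servo_tool", "kwargs": {"deltas": [[0,0,0.0433,0,0,0,0.4],[0,0,0.0433,0,0,0,0.4],[0,0,0.0433,0,0,0,0.4],[0,0,0.0433,0,0,0,0.4]]}}

```text
clock: 4.22
ee_pos: [591.6, -32.6, 12.6]
orientation: [2.299, 2.139, 0.002]
contact_force: [0.1, -0.6, -0.7]
width: 0.734
grasp_force: 66.2
```

Emit:
{"fn": "servo_tool", "kwargs": {"deltas": [[0,0,0,0,0,0,0.8],[0,0,0,0,0,0,0.8],[0,0,0,0,0,0,0.8],[0,0,-0.26,0,0,0,0.8],[0,0,-0.26,0,0,0,1],[0,0,-0.26,0,0,0,1],[0,0,-0.26,0,0,0,1]]}}

```text
clock: 4.8
ee_pos: [593.4, -32.2, 92.0]
orientation: [2.296, 2.137, 0.007]
contact_force: [-0.5, -0.8, 0.5]
width: 1.0
grasp_force: 0.0
```

```bash
python3 - <<'E'
import json; c=json.load(open("cmd.json")); c[2]+=78; json.dump(c,open("cmd.json","w"))
from h import *
st()
im=np.load("w1.npz")["im"]; h=cv2.cvtColor(im,cv2.COLOR_RGB2HSV)
for p in [(250,140),(280,140),(240,200),(250,250),(230,140),(270,230),(100,200),(200,40),(330,150),(190,150),(300,200)]: print(p,h[p[1],p[0]])
E
python3 plan.py 358.7,-275.3,89,100.6
```

```text
t 4.8 tcp [593.4 -32.2  92. ] yaw 85.9 F [-0.5 -0.8  0.5] w 1.0 g 0.0 q [-0.05  0.46 -0.21  0.89  0.    1.59]
(250, 140) [ 11 154 131]
(280, 140) [ 10 200  65]
(240, 200) [ 12 183  82]
(250, 250) [ 12 188 130]
(230, 140) [ 11 172 135]
(270, 230) [ 10 182 132]
(100, 200) [ 10 179 141]
(200, 40) [ 17 136 142]
(330, 150) [ 19 159 164]
(190, 150) [ 19 145 229]
(300, 200) [ 19 148 169]
to [358.7, -275.3, 89.0, 100.6] row [-0.8642, -0.713, 0.0, 0, 0, -0.0817] n 10
```

```bash
cat >> h.py <<'E'
def wb(z=8,t=None,amin=2500):
    """wrist look: brown rects on plane z"""
    st(); im,_=cams.get_image("wrist"); i=cams.camera_info("wrist"); h=cv2.cvtColor(im,cv2.COLOR_RGB2HSV)
    m=cv2.morphologyEx(cv2.inRange(h,(5,120,30),(14,255,185)),cv2.MORPH_OPEN,np.ones((3,3)))
    m=cv2.morphologyEx(m,cv2.MORPH_CLOSE,np.ones((7,7)))
    if t: cv2.imwrite(t,im[:,:,::-1])
    print(rects("wrist",m,z,i,amin)); return im
E
python3 - <<'E'
import json; json.dump([590.6,-32.0,89.0,85.9],open("cmd.json","w"))
E
python3 plan.py 475,-154,89,93 358.7,-275.3,89,100.6 
```

```text
to [475.0, -154.0, 89.0, 93.0] row [-0.4332, -0.3553, -0.0, 0, 0, -0.0394] n 6
to [358.7, -275.3, 89.0, 100.6] row [-0.3835, -0.4082, -0.0, 0, 0, -0.0423] n 6
```

Emit:
{"fn": "servo_tool", "kwargs": {"deltas": [[-0.4332,-0.3553,0,0,0,-0.0394,1],[-0.4332,-0.3553,0,0,0,-0.0394,1],[-0.4332,-0.3553,0,0,0,-0.0394,1],[-0.4332,-0.3553,0,0,0,-0.0394,1],[-0.4332,-0.3553,0,0,0,-0.0394,1]]}}

```text
clock: 5.22
ee_pos: [467.6, -156.9, 87.3]
orientation: [-2.166, -2.268, 0.01]
contact_force: [-0.6, 0.4, 0.5]
width: 1.0
grasp_force: 0.0
```

Emit:
{"fn": "servo_tool", "kwargs": {"deltas": [[-0.3835,-0.4082,0,0,0,-0.0423,1],[-0.3835,-0.4082,0,0,0,-0.0423,1],[-0.3835,-0.4082,0,0,0,-0.0423,1],[-0.3835,-0.4082,0,0,0,-0.0423,1],[-0.3835,-0.4082,0,0,0,-0.0423,1],[-0.3835,-0.4082,0,0,0,-0.0423,1],[-0.3835,-0.4082,0,0,0,-0.0423,1]]}}

```text
clock: 5.8
ee_pos: [358.6, -274.9, 88.4]
orientation: [-2.008, -2.415, -0.001]
contact_force: [0.4, 0.5, -0.1]
width: 0.997
grasp_force: 0.0
```

```bash
python3 -c "
from h import *
wb()"; python3 plan.py 358.7,-275.3,-3,100.6 358.7,-275.3,100,100.6
```

```text
t 5.8 tcp [ 358.6 -274.9   88.4] yaw 100.53 F [ 0.4  0.5 -0.1] w 0.997 g 0.0 q [-0.65  0.25 -0.56  0.76  0.    0.73]
[[ 360.7 -275.1  129.5   65.7  -79.2]]
to [358.7, -275.3, -3.0, 100.6] row [-0.0, -0.0, 0.3067, 0, 0, 0.0] n 4
to [358.7, -275.3, 100.0, 100.6] row [-0.0, -0.0, -0.3434, 0, 0, 0.0] n 4
```

Emit:
{"fn": "servo_tool", "kwargs": {"deltas": [[0,0,0.2,0,0,0,1],[0,0,0.2,0,0,0,1],[0,0,0.3067,0,0,0,1],[0,0,0.3067,0,0,0,1],[0,0,0.3067,0,0,0,1]]}}

```text
clock: 6.27
ee_pos: [358.2, -273.0, -4.2]
orientation: [-2.0, -2.416, -0.0]
contact_force: [-0.5, -0.0, 0.4]
width: 1.0
grasp_force: 0.0
```

Emit:
{"fn": "servo_tool", "kwargs": {"deltas": [[0,0,0,0,0,0,0.4],[0,0,0,0,0,0,0.4],[0,0,0,0,0,0,0.4],[0,0,0,0,0,0,0.4],[0,0,0,0,0,0,0.4]]}}

```text
clock: 6.68
ee_pos: [360.4, -275.7, -0.7]
orientation: [2.004, 2.415, 0.002]
contact_force: [-0.4, 2.1, 6.0]
width: 0.738
grasp_force: 63.8
```

Emit:
{"fn": "servo_tool", "kwargs": {"deltas": [[0,0,-0.3434,0,0,0,0.4],[0,0,-0.3434,0,0,0,0.4],[0,0,-0.3434,0,0,0,0.4],[0,0,-0.3434,0,0,0,0.4]]}}

```text
clock: 7.02
ee_pos: [362.9, -278.3, 106.5]
orientation: [1.998, 2.407, 0.001]
contact_force: [0.5, -1.1, -0.5]
width: 0.73
grasp_force: 66.2
```

```bash
python3 plan.py 475,-154,100,93  590.6,-32,100,85.9 590.6,-32,18,85.9 590.6,-32,110,85.9
```

```text
to [475.0, -154.0, 100.0, 93.0] row [0.326, 0.4554, 0.0, 0, 0, 0.0423] n 6
to [590.6, -32.0, 100.0, 85.9] row [0.3861, 0.4061, 0.0, 0, 0, 0.0394] n 6
to [590.6, -32.0, 18.0, 85.9] row [-0.0, -0.0, 0.2734, 0, 0, 0.0] n 3
to [590.6, -32.0, 110.0, 85.9] row [-0.0, -0.0, -0.3067, 0, 0, 0.0] n 4
```

Emit:
{"fn": "servo_tool", "kwargs": {"deltas": [[0.326,0.4554,0,0,0,0.0423,0.4],[0.326,0.4554,0,0,0,0.0423,0.4],[0.326,0.4554,0,0,0,0.0423,0.4],[0.326,0.4554,0,0,0,0.0423,0.4],[0.326,0.4554,0,0,0,0.0423,0.4]]}}

```text
clock: 7.43
ee_pos: [480.2, -150.3, 101.0]
orientation: [2.154, 2.282, 0.008]
contact_force: [0.4, 0.4, -0.7]
width: 0.736
grasp_force: 66.2
```

Emit:
{"fn": "servo_tool", "kwargs": {"deltas": [[0.3861,0.4061,0,0,0,0.0394,0.4],[0.3861,0.4061,0,0,0,0.0394,0.4],[0.3861,0.4061,0,0,0,0.0394,0.4],[0.3861,0.4061,0,0,0,0.0394,0.4],[0.3861,0.4061,0,0,0,0.0394,0.4],[0.3861,0.4061,0,0,0,0.0394,0.4],[0.3861,0.4061,0,0,0,0.0394,0.4]]}}

```text
clock: 8.02
ee_pos: [589.9, -32.1, 99.8]
orientation: [-2.298, -2.141, 0.002]
contact_force: [0.4, -0.9, -1.3]
width: 0.734
grasp_force: 66.2
```

Emit:
{"fn": "servo_tool", "kwargs": {"deltas": [[0,0,0.13,0,0,0,0.4],[0,0,0.21,0,0,0,0.4],[0,0,0.25,0,0,0,0.4],[0,0,0.2734,0,0,0,0.4],[0,0,0.2734,0,0,0,0.4],[0,0,0.2734,0,0,0,0.4],[0,0,0.2734,0,0,0,0.4]]}}

```text
clock: 8.6
ee_pos: [588.1, -33.7, 19.4]
orientation: [-2.301, -2.137, 0.003]
contact_force: [-4.4, 0.3, 7.4]
width: 0.738
grasp_force: 67.6
```

Emit:
{"fn": "servo_tool", "kwargs": {"deltas": [[0,0,0,0,0,0,0.8],[0,0,0,0,0,0,0.8],[0,0,0,0,0,0,0.8],[0,0,-0.3067,0,0,0,0.8],[0,0,-0.3067,0,0,0,1],[0,0,-0.3067,0,0,0,1],[0,0,-0.3067,0,0,0,1],[0,0,-0.3067,0,0,0,1]]}}

```text
clock: 9.27
ee_pos: [591.3, -32.4, 110.7]
orientation: [2.299, 2.139, 0.002]
contact_force: [0.0, 0.1, -0.4]
width: 0.999
grasp_force: 0.0
```

```bash
python3 -c "
from h import *
wb(28,'pics/w3.png'); im,d=cams.get_image('top'); print(rects('top',brown(im),8))"; python3 plan.py 535,120,100,91 477.3,266.3,90,96.8
```

```text
t 9.27 tcp [591.3 -32.4 110.7] yaw 85.87 F [ 0.   0.1 -0.4] w 0.999 g 0.0 q [-0.05  0.44 -0.19  0.94 -0.    1.59]
[[588.2 -32.  131.1  67.4  86.1]]
[[ 1.064e+02 -5.891e+02  1.979e+02  8.900e+01 -2.000e-01]
 [ 3.095e+02 -6.299e+02  1.735e+02  1.570e+02  8.950e+01]
 [ 3.550e+02  2.778e+02  1.234e+02  6.160e+01  8.660e+01]
 [ 4.777e+02 -7.481e+02  7.480e+01  5.050e+01  8.940e+01]
 [ 4.776e+02  2.656e+02  1.253e+02  6.190e+01 -8.320e+01]
 [ 6.061e+02  2.968e+02  1.256e+02  6.330e+01 -8.160e+01]]
to [535.0, 120.0, 100.0, 91.0] row [0.4921, -0.2211, 0.0333, 0, 0, -0.0283] n 5
to [477.3, 266.3, 90.0, 96.8] row [0.4909, -0.1839, 0.0334, 0, 0, -0.0323] n 5
```

View pics/w3.png

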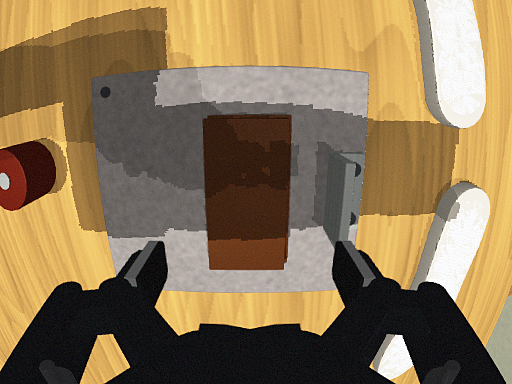

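The pile of two is well stacked: one outline, corners about (204,115), (292,115), (284,270) and (209,270). On to the next blank.

Emit:
{"fn": "servo_tool", "kwargs": {"deltas": [[0.4921,-0.2211,0.0333,0,0,-0.0283,1],[0.4921,-0.2211,0.0333,0,0,-0.0283,1],[0.4921,-0.2211,0.0333,0,0,-0.0283,1],[0.4921,-0.2211,0.0333,0,0,-0.0283,1],[0.4921,-0.2211,0.0333,0,0,-0.0283,1]]}}

```text
clock: 9.78
ee_pos: [530.4, 124.8, 97.5]
orientation: [-2.19, -2.244, 0.005]
contact_force: [0.1, -0.3, -0.6]
width: 0.998
grasp_force: 0.0
```

Emit:
{"fn": "servo_tool", "kwargs": {"deltas": [[0.4909,-0.1839,0.0334,0,0,-0.0323,1],[0.4909,-0.1839,0.0334,0,0,-0.0323,1],[0.4909,-0.1839,0.0334,0,0,-0.0323,1],[0.4909,-0.1839,0.0334,0,0,-0.0323,1],[0.4909,-0.1839,0.0334,0,0,-0.0323,1],[0.4909,-0.1839,0.0334,0,0,-0.0323,1],[0.4909,-0.1839,0.0334,0,0,-0.0323,1]]}}

```text
clock: 10.37
ee_pos: [476.8, 265.2, 88.8]
orientation: [-2.086, -2.349, 0.004]
contact_force: [-0.5, -0.8, -0.1]
width: 0.996
grasp_force: 0.0
```

```bash
python3 -c "
from h import *
wb()"; python3 plan.py 477.3,266.3,-3,96.8 477.3,266.3,110,96.8 535,120,110,91 590.6,-32,110,85.9 590.6,-32,26,85.9 590.6,-32,110,85.9
```

```text
t 10.37 tcp [476.8 265.2  88.8] yaw 96.81 F [-0.5 -0.8 -0.1] w 0.996 g 0.0 q [ 0.51  0.4  -0.33  0.85 -0.    1.96]
[[479.  267.5 129.4  65.8 -83.2]
 [606.8 298.  129.6  68.8 -81. ]
 [356.9 278.6 130.1  68.2  86.6]]
to [477.3, 266.3, -3.0, 96.8] row [-0.0, 0.0, 0.31, 0, 0, 0.0] n 4
to [477.3, 266.3, 110.0, 96.8] row [-0.0, 0.0, -0.3767, 0, 0, 0.0] n 4
to [535.0, 120.0, 110.0, 91.0] row [-0.507, 0.1332, -0.0, 0, 0, 0.0323] n 5
to [590.6, -32.0, 110.0, 85.9] row [-0.5098, 0.1765, -0.0, 0, 0, 0.0283] n 5
to [590.6, -32.0, 26.0, 85.9] row [-0.0, 0.0, 0.28, 0, 0, 0.0] n 4
to [590.6, -32.0, 110.0, 85.9] row [-0.0, 0.0, -0.28, 0, 0, 0.0] n 4
```

Emit:
{"fn": "servo_tool", "kwargs": {"deltas": [[0,0,0.13,0,0,0,1],[0,0,0.23,0,0,0,1],[0,0,0.31,0,0,0,1],[0,0,0.31,0,0,0,1],[0,0,0.31,0,0,0,1]]}}

```text
clock: 10.83
ee_pos: [476.6, 264.1, -4.1]
orientation: [-2.088, -2.346, 0.006]
contact_force: [1.4, 0.1, 0.7]
width: 1.002
grasp_force: 0.0
```

Emit:
{"fn": "servo_tool", "kwargs": {"deltas": [[0,0,0,0,0,0,0.4],[0,0,0,0,0,0,0.4],[0,0,0,0,0,0,0.4],[0,0,0,0,0,0,0.4],[0,0,0,0,0,0,0.4]]}}

```text
clock: 11.25
ee_pos: [479.3, 266.5, -0.3]
orientation: [2.085, 2.347, 0.005]
contact_force: [-0.3, -2.4, 7.2]
width: 0.734
grasp_force: 63.9
```

Emit:
{"fn": "servo_tool", "kwargs": {"deltas": [[0,0,-0.3767,0,0,0,0.4],[0,0,-0.3767,0,0,0,0.4],[0,0,-0.3767,0,0,0,0.4],[0,0,-0.3767,0,0,0,0.4]]}}

```text
clock: 11.58
ee_pos: [482.7, 269.0, 118.7]
orientation: [2.082, 2.345, 0.023]
contact_force: [0.4, 0.5, -0.5]
width: 0.733
grasp_force: 65.5
```

Emit:
{"fn": "servo_tool", "kwargs": {"deltas": [[-0.507,0.1332,0,0,0,0.0323,0.4],[-0.507,0.1332,0,0,0,0.0323,0.4],[-0.507,0.1332,0,0,0,0.0323,0.4],[-0.507,0.1332,0,0,0,0.0323,0.4],[-0.507,0.1332,0,0,0,0.0323,0.4]]}}

```text
clock: 12.0
ee_pos: [538.0, 114.9, 111.5]
orientation: [2.206, 2.23, 0.002]
contact_force: [1.4, 0.3, -1.2]
width: 0.734
grasp_force: 65.5
```

Emit:
{"fn": "servo_tool", "kwargs": {"deltas": [[-0.5098,0.1765,0,0,0,0.0283,0.4],[-0.5098,0.1765,0,0,0,0.0283,0.4],[-0.5098,0.1765,0,0,0,0.0283,0.4],[-0.5098,0.1765,0,0,0,0.0283,0.4],[-0.5098,0.1765,0,0,0,0.0283,0.4],[-0.5098,0.1765,0,0,0,0.0283,0.4],[-0.5098,0.1765,0,0,0,0.0283,0.4]]}}

```text
clock: 12.58
ee_pos: [590.6, -31.8, 110.6]
orientation: [-2.3, -2.14, -0.001]
contact_force: [-0.3, 0.4, -1.9]
width: 0.733
grasp_force: 65.5
```

```bash
python3 -c "
from h import *
wb(100)
im,d=cams.get_image('top'); print(rects('top',brown(im),8)[:,:])"
```

```text
t 12.58 tcp [590.6 -31.8 110.6] yaw 85.86 F [-0.3  0.4 -1.9] w 0.733 g 65.54062485694885 q [-0.05  0.44 -0.19  0.94  0.    1.59]
[[590.5 -31.1 140.   74.6  86. ]]
[[ 1.061e+02 -5.892e+02  1.979e+02  8.900e+01 -2.000e-01]
 [ 3.098e+02 -6.299e+02  1.734e+02  1.569e+02  8.970e+01]
 [ 3.551e+02  2.774e+02  1.256e+02  6.160e+01  8.660e+01]
 [ 4.776e+02 -7.485e+02  7.500e+01  5.050e+01  8.940e+01]
 [ 6.061e+02  2.968e+02  1.256e+02  6.330e+01 -8.160e+01]]
```

```bash
python3 plan.py 475,120,110,86.5 356,278,90,86.6 
```

```text
to [475.0, 120.0, 110.0, 86.5] row [0.4778, -0.4205, -0.0, 0, 0, -0.0033] n 6
to [356.0, 278.0, 90.0, 86.6] row [0.5014, -0.4282, 0.0667, 0, 0, -0.0006] n 6
```

Emit:
{"fn": "servo_tool", "kwargs": {"deltas": [[0,0,0.13,0,0,0,0.4],[0,0,0.21,0,0,0,0.4],[0,0,0.255,0,0,0,0.4],[0,0,0.28,0,0,0,0.4],[0,0,0.28,0,0,0,0.4],[0,0,0.28,0,0,0,0.4],[0,0,0.28,0,0,0,0.4]]}}

```text
clock: 13.27
ee_pos: [588.3, -30.3, 27.4]
orientation: [-2.295, -2.141, 0.003]
contact_force: [-5.7, 0.2, 9.3]
width: 0.729
grasp_force: 80.2
```

Emit:
{"fn": "servo_tool", "kwargs": {"deltas": [[0,0,0,0,0,0,0.8],[0,0,0,0,0,0,0.8],[0,0,0,0,0,0,0.8],[0,0,-0.28,0,0,0,0.8],[0,0,-0.28,0,0,0,1],[0,0,-0.28,0,0,0,1],[0,0,-0.28,0,0,0,1],[0,0,-0.28,0,0,0,1]]}}

```text
clock: 13.93
ee_pos: [590.9, -31.8, 110.2]
orientation: [2.299, 2.14, 0.001]
contact_force: [-1.4, -0.4, 0.2]
width: 1.003
grasp_force: 0.0
```

```bash
python3 -c "
from h import *
wb(36)"
```

```text
t 13.93 tcp [590.9 -31.8 110.2] yaw 85.91 F [-1.4 -0.4  0.2] w 1.003 g 0.0 q [-0.05  0.44 -0.19  0.94  0.    1.59]
[[588.2 -28.6 128.6  65.6  86.1]]
```

Emit:
{"fn": "servo_tool", "kwargs": {"deltas": [[0.4778,-0.4205,0,0,0,-0.0033,1],[0.4778,-0.4205,0,0,0,-0.0033,1],[0.4778,-0.4205,0,0,0,-0.0033,1],[0.4778,-0.4205,0,0,0,-0.0033,1],[0.4778,-0.4205,0,0,0,-0.0033,1],[0.4778,-0.4205,0,0,0,-0.0033,1]]}}

```text
clock: 14.48
ee_pos: [469.6, 122.4, 108.0]
orientation: [-2.279, -2.155, 0.008]
contact_force: [-0.8, -0.5, 0.3]
width: 1.0
grasp_force: 0.0
```

Emit:
{"fn": "servo_tool", "kwargs": {"deltas": [[0.5014,-0.4282,0.0667,0,0,-0.0006,1],[0.5014,-0.4282,0.0667,0,0,-0.0006,1],[0.5014,-0.4282,0.0667,0,0,-0.0006,1],[0.5014,-0.4282,0.0667,0,0,-0.0006,1],[0.5014,-0.4282,0.0667,0,0,-0.0006,1],[0.5014,-0.4282,0.0667,0,0,-0.0006,1],[0.5014,-0.4282,0.0667,0,0,-0.0006,1],[0.5014,-0.4282,0.0667,0,0,-0.0006,1]]}}

```text
clock: 15.15
ee_pos: [356.2, 277.2, 89.2]
orientation: [2.286, 2.154, -0.003]
contact_force: [0.7, -0.1, 0.1]
width: 1.003
grasp_force: 0.0
```

```bash
python3 -c "
from h import *
wb()"; python3 plan.py 356,278,-3,86.6 356,278,115,86.6 475,120,115,86.5 590.6,-32,115,85.9 590.6,-32,34,85.9 590.6,-32,120,85.9
```

```text
t 15.15 tcp [356.2 277.2  89.2] yaw 86.6 F [ 0.7 -0.1  0.1] w 1.003 g 0.0 q [ 0.66  0.25 -0.56  0.76 -0.    2.29]
[[355.7 278.6 129.6  65.7  86.5]
 [602.3 296.8 130.3  68.7 -80.9]]
to [356.0, 278.0, -3.0, 86.6] row [0.0, 0.0, 0.31, 0, 0, 0.0] n 4
to [356.0, 278.0, 115.0, 86.6] row [0.0, 0.0, -0.3934, 0, 0, 0.0] n 4
to [475.0, 120.0, 115.0, 86.5] row [-0.5022, 0.4272, 0.0, 0, 0, 0.0006] n 6
to [590.6, -32.0, 115.0, 85.9] row [-0.4822, 0.4156, 0.0, 0, 0, 0.0033] n 6
to [590.6, -32.0, 34.0, 85.9] row [0.0, 0.0, 0.27, 0, 0, 0.0] n 3
to [590.6, -32.0, 120.0, 85.9] row [0.0, 0.0, -0.2866, 0, 0, 0.0] n 4
```

Emit:
{"fn": "servo_tool", "kwargs": {"deltas": [[0,0,0.13,0,0,0,1],[0,0,0.23,0,0,0,1],[0,0,0.31,0,0,0,1],[0,0,0.31,0,0,0,1],[0,0,0.31,0,0,0,1]]}}

```text
clock: 15.62
ee_pos: [355.9, 276.0, -3.8]
orientation: [-2.289, -2.151, 0.006]
contact_force: [1.3, -0.3, 0.5]
width: 0.997
grasp_force: 0.0
```

Emit:
{"fn": "servo_tool", "kwargs": {"deltas": [[0,0,0,0,0,0,0.4],[0,0,0,0,0,0,0.4],[0,0,0,0,0,0,0.4],[0,0,0,0,0,0,0.4],[0,0,0,0,0,0,0.4]]}}

```text
clock: 16.03
ee_pos: [357.7, 278.5, -0.6]
orientation: [2.286, 2.153, 0.006]
contact_force: [-1.1, -1.9, 7.3]
width: 0.736
grasp_force: 63.5
```

Emit:
{"fn": "servo_tool", "kwargs": {"deltas": [[0,0,-0.3934,0,0,0,0.4],[0,0,-0.3934,0,0,0,0.4],[0,0,-0.3934,0,0,0,0.4],[0,0,-0.3934,0,0,0,0.4]]}}

```text
clock: 16.37
ee_pos: [361.0, 281.5, 123.3]
orientation: [2.286, 2.153, 0.024]
contact_force: [0.5, 0.4, -1.1]
width: 0.731
grasp_force: 66.0
```

Emit:
{"fn": "servo_tool", "kwargs": {"deltas": [[-0.5022,0.4272,0,0,0,0.0006,0.4],[-0.5022,0.4272,0,0,0,0.0006,0.4],[-0.5022,0.4272,0,0,0,0.0006,0.4],[-0.5022,0.4272,0,0,0,0.0006,0.4],[-0.5022,0.4272,0,0,0,0.0006,0.4],[-0.5022,0.4272,0,0,0,0.0006,0.4]]}}

```text
clock: 16.87
ee_pos: [480.0, 116.1, 116.8]
orientation: [2.292, 2.141, 0.006]
contact_force: [0.1, 1.0, -0.5]
width: 0.738
grasp_force: 66.0
```

Emit:
{"fn": "servo_tool", "kwargs": {"deltas": [[-0.4822,0.4156,0,0,0,0.0033,0.4],[-0.4822,0.4156,0,0,0,0.0033,0.4],[-0.4822,0.4156,0,0,0,0.0033,0.4],[-0.4822,0.4156,0,0,0,0.0033,0.4],[-0.4822,0.4156,0,0,0,0.0033,0.4],[-0.4822,0.4156,0,0,0,0.0033,0.4],[-0.4822,0.4156,0,0,0,0.0033,0.4],[-0.4822,0.4156,0,0,0,0.0033,0.4]]}}

```text
clock: 17.53
ee_pos: [590.0, -31.6, 115.5]
orientation: [-2.299, -2.14, -0.0]
contact_force: [-0.8, -0.2, -1.6]
width: 0.733
grasp_force: 66.1
```

```bash
python3 -c "
from h import *
wb(105)
im,d=cams.get_image('top'); print(rects('top',brown(im),8)[:,:])"; python3 plan.py 600,130,115,92 606.3,297,90,98.5
```

```text
t 17.53 tcp [590.  -31.6 115.5] yaw 85.89 F [-0.8 -0.2 -1.6] w 0.733 g 66.051424741745 q [-0.05  0.44 -0.18  0.95  0.    1.59]
[[589.9 -31.  140.9  74.7  85.8]]
[[ 1.059e+02 -5.894e+02  1.979e+02  8.880e+01 -1.000e-01]
 [ 3.100e+02 -6.300e+02  1.734e+02  1.570e+02  8.950e+01]
 [ 4.775e+02 -7.495e+02  7.530e+01  5.090e+01 -8.820e+01]
 [ 6.060e+02  2.967e+02  1.262e+02  6.350e+01 -8.090e+01]]
to [600.0, 130.0, 115.0, 92.0] row [0.5409, -0.0073, 0.0166, 0, 0, -0.0339] n 5
to [606.3, 297.0, 90.0, 98.5] row [0.5556, 0.0404, 0.0834, 0, 0, -0.0361] n 6
```

Emit:
{"fn": "servo_tool", "kwargs": {"deltas": [[0,0,0.13,0,0,0,0.4],[0,0,0.21,0,0,0,0.4],[0,0,0.25,0,0,0,0.4],[0,0,0.27,0,0,0,0.4],[0,0,0.27,0,0,0,0.4],[0,0,0.27,0,0,0,0.4],[0,0,0.27,0,0,0,0.4]]}}

```text
clock: 18.22
ee_pos: [589.1, -30.7, 35.5]
orientation: [-2.297, -2.142, 0.001]
contact_force: [-3.5, 0.8, 6.1]
width: 0.732
grasp_force: 67.3
```

Emit:
{"fn": "servo_tool", "kwargs": {"deltas": [[0,0,0,0,0,0,0.8],[0,0,0,0,0,0,0.8],[0,0,0,0,0,0,0.8],[0,0,-0.2866,0,0,0,0.8],[0,0,-0.2866,0,0,0,1],[0,0,-0.2866,0,0,0,1],[0,0,-0.2866,0,0,0,1],[0,0,-0.2866,0,0,0,1]]}}

```text
clock: 18.88
ee_pos: [590.9, -31.9, 120.2]
orientation: [2.299, 2.14, 0.001]
contact_force: [-0.9, -0.1, 0.1]
width: 1.002
grasp_force: 0.0
```

Emit:
{"fn": "servo_tool", "kwargs": {"deltas": [[0.5409,-0.0073,0.0166,0,0,-0.0339,1],[0.5409,-0.0073,0.0166,0,0,-0.0339,1],[0.5409,-0.0073,0.0166,0,0,-0.0339,1],[0.5409,-0.0073,0.0166,0,0,-0.0339,1],[0.5409,-0.0073,0.0166,0,0,-0.0339,1]]}}

```text
clock: 19.3
ee_pos: [599.0, 136.4, 112.6]
orientation: [-2.172, -2.265, -0.0]
contact_force: [1.2, -0.3, -0.2]
width: 0.999
grasp_force: 0.0
```

Emit:
{"fn": "servo_tool", "kwargs": {"deltas": [[0.5556,0.0404,0.0834,0,0,-0.0361,1],[0.5556,0.0404,0.0834,0,0,-0.0361,1],[0.5556,0.0404,0.0834,0,0,-0.0361,1],[0.5556,0.0404,0.0834,0,0,-0.0361,1],[0.5556,0.0404,0.0834,0,0,-0.0361,1],[0.5556,0.0404,0.0834,0,0,-0.0361,1],[0.5556,0.0404,0.0834,0,0,-0.0361,1]]}}

```text
clock: 19.88
ee_pos: [605.1, 296.1, 88.1]
orientation: [-2.05, -2.38, 0.006]
contact_force: [0.3, -0.5, -0.3]
width: 1.001
grasp_force: 0.0
```

```bash
python3 -c "
from h import *
wb()
im,d=cams.get_image('top'); cv2.imwrite('pics/t4.png',im[:,:,::-1]); print(rects('top',brown(im),44)[:,:])"; python3 plan.py 606.3,297,-3,98.5 606.3,297,120,98.5 600,130,120,92 590.6,-32,120,85.9 590.6,-32,42,85.9 590.6,-32,130,85.9
```

```text
t 19.88 tcp [605.1 296.1  88.1] yaw 98.53 F [ 0.3 -0.5 -0.3] w 1.001 g 0.0 q [ 0.46  0.6   0.02  1.   -0.    1.88]
[[608.4 297.9 129.6  65.8 -81.2]]
[[ 7.700e+00  2.748e+02  2.598e+02  5.800e+01  6.140e+01]
 [ 1.133e+02 -5.722e+02  1.920e+02  8.630e+01 -2.000e-01]
 [ 3.112e+02 -6.118e+02  1.682e+02  1.520e+02  8.990e+01]
 [ 4.729e+02 -7.283e+02  7.310e+01  4.930e+01 -8.870e+01]
 [ 5.864e+02 -3.160e+01  1.291e+02  6.930e+01  8.590e+01]
 [ 6.025e+02  2.677e+02  8.630e+01  6.150e+01 -8.150e+01]]
to [606.3, 297.0, -3.0, 98.5] row [-0.0, -0.0, 0.31, 0, 0, 0.0] n 4
to [606.3, 297.0, 120.0, 98.5] row [-0.0, -0.0, -0.41, 0, 0, 0.0] n 4
to [600.0, 130.0, 120.0, 92.0] row [-0.5475, -0.1031, -0.0, 0, 0, 0.0361] n 6
to [590.6, -32.0, 120.0, 85.9] row [-0.5385, -0.0501, -0.0, 0, 0, 0.0339] n 5
to [590.6, -32.0, 42.0, 85.9] row [-0.0, -0.0, 0.26, 0, 0, 0.0] n 3
to [590.6, -32.0, 130.0, 85.9] row [-0.0, -0.0, -0.2934, 0, 0, 0.0] n 4
```

Emit:
{"fn": "servo_tool", "kwargs": {"deltas": [[0,0,0.13,0,0,0,1],[0,0,0.23,0,0,0,1],[0,0,0.31,0,0,0,1],[0,0,0.31,0,0,0,1],[0,0,0.31,0,0,0,1]]}}

```text
clock: 20.4
ee_pos: [605.2, 294.6, -4.0]
orientation: [-2.052, -2.377, 0.006]
contact_force: [-0.2, -0.2, -0.2]
width: 1.001
grasp_force: 0.0
```

Emit:
{"fn": "servo_tool", "kwargs": {"deltas": [[0,0,0,0,0,0,0.4],[0,0,0,0,0,0,0.4],[0,0,0,0,0,0,0.4],[0,0,0,0,0,0,0.4],[0,0,0,0,0,0,0.4]]}}

```text
clock: 20.82
ee_pos: [608.5, 297.3, 0.5]
orientation: [2.05, 2.377, 0.007]
contact_force: [-0.6, -1.9, 5.5]
width: 0.73
grasp_force: 63.9
```

Emit:
{"fn": "servo_tool", "kwargs": {"deltas": [[0,0,-0.41,0,0,0,0.4],[0,0,-0.41,0,0,0,0.4],[0,0,-0.41,0,0,0,0.4],[0,0,-0.41,0,0,0,0.4]]}}

```text
clock: 21.15
ee_pos: [612.6, 299.8, 132.1]
orientation: [2.046, 2.374, 0.028]
contact_force: [1.5, 1.3, 1.2]
width: 0.722
grasp_force: 65.3
```

Emit:
{"fn": "servo_tool", "kwargs": {"deltas": [[-0.5475,-0.1031,0,0,0,0.0361,0.4],[-0.5475,-0.1031,0,0,0,0.0361,0.4],[-0.5475,-0.1031,0,0,0,0.0361,0.4],[-0.5475,-0.1031,0,0,0,0.0361,0.4],[-0.5475,-0.1031,0,0,0,0.0361,0.4],[-0.5475,-0.1031,0,0,0,0.0361,0.4]]}}

```text
clock: 21.65
ee_pos: [600.8, 127.6, 121.9]
orientation: [2.186, 2.254, 0.004]
contact_force: [0.1, 0.9, -1.1]
width: 0.73
grasp_force: 65.3
```

Emit:
{"fn": "servo_tool", "kwargs": {"deltas": [[-0.5385,-0.0501,0,0,0,0.0339,0.4],[-0.5385,-0.0501,0,0,0,0.0339,0.4],[-0.5385,-0.0501,0,0,0,0.0339,0.4],[-0.5385,-0.0501,0,0,0,0.0339,0.4],[-0.5385,-0.0501,0,0,0,0.0339,0.4],[-0.5385,-0.0501,0,0,0,0.0339,0.4],[-0.5385,-0.0501,0,0,0,0.0339,0.4]]}}

```text
clock: 22.23
ee_pos: [591.6, -31.0, 120.8]
orientation: [2.298, 2.141, 0.003]
contact_force: [-0.2, -0.6, -1.0]
width: 0.725
grasp_force: 65.3
```

```bash
python3 -c "
from h import *
wb(110)"
```

```text
t 22.23 tcp [591.6 -31.  120.8] yaw 85.93 F [-0.2 -0.6 -1. ] w 0.725 g 65.31633088365197 q [-0.05  0.44 -0.17  0.96  0.    1.59]
[[591.7 -30.2 141.1  74.4  86.4]]
```

Emit:
{"fn": "servo_tool", "kwargs": {"deltas": [[0,0,0.13,0,0,0,0.4],[0,0,0.21,0,0,0,0.4],[0,0,0.245,0,0,0,0.4],[0,0,0.26,0,0,0,0.4],[0,0,0.26,0,0,0,0.4],[0,0,0.26,0,0,0,0.4],[0,0,0.26,0,0,0,0.4]]}}

```text
clock: 22.87
ee_pos: [589.0, -29.9, 44.1]
orientation: [-2.295, -2.142, 0.002]
contact_force: [-7.0, 2.2, 11.8]
width: 0.728
grasp_force: 89.6
```

Emit:
{"fn": "servo_tool", "kwargs": {"deltas": [[0,0,0,0,0,0,0.8],[0,0,0,0,0,0,0.8],[0,0,0,0,0,0,0.8],[0,0,-0.2934,0,0,0,0.8],[0,0,-0.2934,0,0,0,1],[0,0,-0.2934,0,0,0,1],[0,0,-0.2934,0,0,0,1],[0,0,-0.2934,0,0,0,1]]}}

```text
clock: 23.53
ee_pos: [591.2, -31.8, 130.2]
orientation: [2.299, 2.14, 0.001]
contact_force: [0.2, 0.2, -0.7]
width: 0.999
grasp_force: 0.0
```

```bash
python3 -c "
from h import *
wb(52)"; python3 plan.py 550,-29,130,41 505.8,-25.9,130,-4.1 505.8,-25.9,13,-4.1
```

```text
t 23.53 tcp [591.2 -31.8 130.2] yaw 85.91 F [ 0.2  0.2 -0.7] w 0.999 g 0.0 q [-0.05  0.43 -0.15  0.99  0.    1.59]
[[589.  -28.1 128.5  64.9  86.7]]
to [550.0, -29.0, 130.0, 41.0] row [0.0003, -0.1357, 0.0, 0, 0, 0.2494] n 8
to [505.8, -25.9, 130.0, -4.1] row [-0.1045, -0.1045, 0.0, 0, 0, 0.2506] n 8
to [505.8, -25.9, 13.0, -4.1] row [0.0001, -0.0, 0.39, 0, 0, 0.0] n 4
```

Emit:
{"fn": "servo_tool", "kwargs": {"deltas": [[0.0003,-0.1357,0,0,0,0.2494,0.4],[0.0003,-0.1357,0,0,0,0.2494,0.4],[0.0003,-0.1357,0,0,0,0.2494,0.4],[0.0003,-0.1357,0,0,0,0.2494,0.4],[0.0003,-0.1357,0,0,0,0.2494,0.4],[0.0003,-0.1357,0,0,0,0.2494,0.4],[0.0003,-0.1357,0,0,0,0.2494,0.4],[0.0003,-0.1357,0,0,0,0.2494,0.4]]}}

```text
clock: 24.25
ee_pos: [548.5, -28.9, 127.8]
orientation: [-2.941, -1.099, 0.006]
contact_force: [0.2, 0.5, 0.3]
width: 0.701
grasp_force: 0.0
```

Emit:
{"fn": "servo_tool", "kwargs": {"deltas": [[-0.1045,-0.1045,0,0,0,0.2506,0.4],[-0.1045,-0.1045,0,0,0,0.2506,0.4],[-0.1045,-0.1045,0,0,0,0.2506,0.4],[-0.1045,-0.1045,0,0,0,0.2506,0.4],[-0.1045,-0.1045,0,0,0,0.2506,0.4],[-0.1045,-0.1045,0,0,0,0.2506,0.4],[-0.1045,-0.1045,0,0,0,0.2506,0.4],[-0.1045,-0.1045,0,0,0,0.2506,0.4]]}}

```text
clock: 24.92
ee_pos: [504.6, -32.1, 128.9]
orientation: [-3.136, 0.098, 0.003]
contact_force: [-0.3, -0.6, 0.2]
width: 0.701
grasp_force: 0.0
```

Emit:
{"fn": "servo_tool", "kwargs": {"deltas": [[0,0,0.13,0,0,0,0.4],[0,0,0.24,0,0,0,0.4],[0,0,0.32,0,0,0,0.4],[0,0,0.37,0,0,0,0.4],[0,0,0.39,0,0,0,0.4],[0,0,0.39,0,0,0,0.4],[0,0,0.39,0,0,0,0.4]]}}

```text
clock: 25.5
ee_pos: [505.7, -31.0, 13.2]
orientation: [-3.135, 0.099, 0.0]
contact_force: [0.0, -0.7, -0.0]
width: 0.696
grasp_force: 0.0
```

```bash
python3 -c "
from h import *
wb(52,'pics/w5.png')"
```

```text
t 25.5 tcp [505.7 -31.   13.2] yaw -3.61 F [ 0.  -0.7 -0. ] w 0.696 g 0.0 q [-0.06  0.43 -0.53  0.62  0.    3.14]
[[589.9 -28.2 130.   67.2  86.6]]
```

View pics/w5.png

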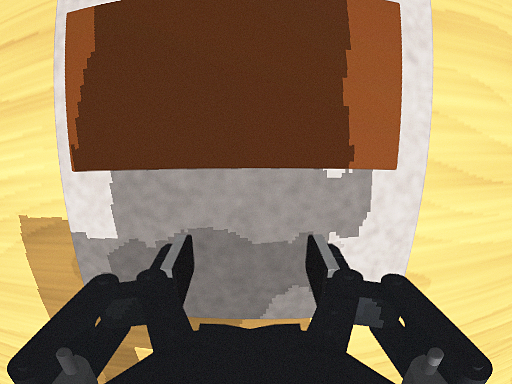

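The wrist view shows the pile front edge at row 170 and both fingers well behind it. Joint 6 is at its limit at this yaw, so I'll flip the tool half a turn instead.

Emit:
{"fn": "servo_tool", "kwargs": {"deltas": [[0,0,-0.3,0,0,0,0.4],[0,0,-0.3,0,0,0,0.4],[0,0,-0.3,0,0,0,0.4],[0,0,-0.3,0,0,0,0.4]]}}

```text
clock: 25.88
ee_pos: [509.8, -31.6, 108.0]
orientation: [-3.136, 0.099, -0.017]
contact_force: [0.6, 0.5, -0.1]
width: 0.702
grasp_force: 0.0
```

Emit:
{"fn": "servo_tool", "kwargs": {"deltas": [[0,0,0,0,0,-0.25,0.4],[0,0,0,0,0,-0.25,0.4],[0,0,0,0,0,-0.25,0.4],[0,0,0,0,0,-0.25,0.4],[0,0,0,0,0,-0.25,0.4],[0,0,0,0,0,-0.25,0.4],[0,0,0,0,0,-0.25,0.4]]}}

```text
clock: 26.47
ee_pos: [505.0, -31.3, 102.4]
orientation: [-2.932, -1.115, -0.002]
contact_force: [0.3, 0.5, -1.4]
width: 0.702
grasp_force: 0.0
```

Emit:
{"fn": "servo_tool", "kwargs": {"deltas": [[0,0,0,0,0,-0.25,0.4],[0,0,0,0,0,-0.25,0.4],[0,0,0,0,0,-0.25,0.4],[0,0,0,0,0,-0.25,0.4],[0,0,0,0,0,-0.25,0.4],[0,0,0,0,0,-0.25,0.4],[0,0,0,0,0,-0.25,0.4]]}}

```text
clock: 27.05
ee_pos: [505.0, -31.3, 102.4]
orientation: [-2.283, -2.153, -0.005]
contact_force: [-0.3, 0.2, -1.0]
width: 0.701
grasp_force: 0.0
```

Emit:
{"fn": "servo_tool", "kwargs": {"deltas": [[0,0,0,0,0,-0.25,0.4],[0,0,0,0,0,-0.25,0.4],[0,0,0,0,0,-0.25,0.4],[0,0,0,0,0,-0.25,0.4],[0,0,0,0,0,-0.25,0.4],[0,0,0,0,0,-0.25,0.4],[0,0,0,0,0,-0.25,0.4]]}}

```text
clock: 27.63
ee_pos: [505.0, -31.3, 102.4]
orientation: [-1.286, -2.864, -0.006]
contact_force: [-0.0, -0.5, -0.3]
width: 0.701
grasp_force: 0.0
```

Emit:
{"fn": "servo_tool", "kwargs": {"deltas": [[0,0,0,0,0,-0.25,0.4],[0,0,0,0,0,-0.25,0.4],[0,0,0,0,0,-0.25,0.4],[0,0,0,0,0,-0.25,0.4],[0,0,0,0,0,-0.25,0.4],[0,0,0,0,0,-0.25,0.4],[0,0,0,0,0,-0.25,0.4],[0,0,0,0,0,-0.25,0.4]]}}

```text
clock: 28.3
ee_pos: [505.0, -31.3, 102.5]
orientation: [-0.099, -3.139, -0.007]
contact_force: [0.7, -0.2, -0.0]
width: 0.7
grasp_force: 0.0
```

```bash
python3 -c "
from h import *
st()
import json
for k in range(3):
  cams.get_image('top'); st()
o=manip.get_obs(); x=R.from_rotvec(o['orientation']).as_matrix()[:,0]
json.dump([*map(float,o['ee_pos']),float(np.degrees(np.arctan2(x[1],x[0])))%360],open('cmd.json','w'))"
```

```text
t 28.3 tcp [505.  -31.3 102.5] yaw 176.39 F [ 0.7 -0.2 -0. ] w 0.7 g 0.0 q [-0.06  0.32 -0.41  0.84  0.   -0.  ]
t 28.35 tcp [505.  -31.3 102.5] yaw 176.29 F [-0.2 -0.2  0.3] w 0.7 g 0.0 q [-0.06  0.32 -0.41  0.84  0.   -0.  ]
t 28.4 tcp [505.1 -31.3 102.6] yaw 176.28 F [-0.1  1.   1. ] w 0.699 g 0.0 q [-0.06  0.32 -0.41  0.84  0.    0.  ]
t 28.45 tcp [505.2 -31.3 102.7] yaw 176.3 F [0.5 0.6 0.4] w 0.702 g 0.0 q [-0.06  0.32 -0.41  0.84  0.   -0.  ]
```

```bash
python3 - <<'E'
from plan import plan
import numpy as np
S=lambda x,y,z,yaw:[round(655.4+.99744*x+.0715*y,1),round(-36.6-.0715*x+.99744*y,1),z,yaw]
plan([S(-150,3.6,60,175.9),S(-150,3.6,13,175.9),S(-84,3.6,13,175.9)])
E
```

```text
to [506.0, -22.3, 60, 175.9] row [-0.0008, 0.03, 0.1423, 0, 0, 0.0022] n 3
to [506.0, -22.3, 13, 175.9] row [-0.0, 0.0, 0.1567, 0, 0, -0.0] n 3
to [571.9, -27.0, 13, 175.9] row [-0.2203, 0.0001, -0.0, 0, 0, -0.0] n 3
```

Emit:
{"fn": "servo_tool", "kwargs": {"deltas": [[-0.0008,0.03,0.1423,0,0,0.0022,0.4],[-0.0008,0.03,0.1423,0,0,0.0022,0.4],[-0.0008,0.03,0.1423,0,0,0.0022,0.4],[-0.0008,0.03,0.1423,0,0,0.0022,0.4]]}}

```text
clock: 28.78
ee_pos: [506.1, -22.2, 60.6]
orientation: [-0.111, -3.139, -0.007]
contact_force: [0.3, 0.6, -0.1]
width: 0.699
grasp_force: 0.0
```

Emit:
{"fn": "servo_tool", "kwargs": {"deltas": [[0,0,0.08,0,0,0,0.4],[0,0,0.13,0,0,0,0.4],[0,0,0.1567,0,0,0,0.4],[0,0,0.1567,0,0,0,0.4],[0,0,0.1567,0,0,0,0.4]]}}

```text
clock: 29.2
ee_pos: [506.9, -22.1, 14.1]
orientation: [0.112, 3.139, 0.007]
contact_force: [-0.6, -0.0, 0.4]
width: 0.698
grasp_force: 0.0
```

Emit:
{"fn": "servo_tool", "kwargs": {"deltas": [[-0.04,0,0,0,0,0,0.4],[-0.08,0,0,0,0,0,0.4],[-0.11,0,0,0,0,0,0.4],[-0.14,0,0,0,0,0,0.4],[-0.17,0,0,0,0,0,0.4],[-0.2,0,0,0,0,0,0.4],[-0.22,0,0,0,0,0,0.4],[-0.22,0,0,0,0,0,0.4]]}}

```text
clock: 29.87
ee_pos: [572.1, -26.6, 14.1]
orientation: [-0.111, -3.138, -0.007]
contact_force: [-3.2, -0.6, 5.5]
width: 0.695
grasp_force: 3.3
```

```bash
python3 -c "
from h import *
wb(52,'pics/w6.png')"
```

```text
t 29.87 tcp [572.1 -26.6  14.1] yaw 175.94 F [-3.2 -0.6  5.5] w 0.695 g 3.3494661189615726 q [-0.05  0.51 -0.36  0.7   0.    0.02]
[[577.6 -27.1  59.6  40.5  85.8]]
```

View pics/w6.png

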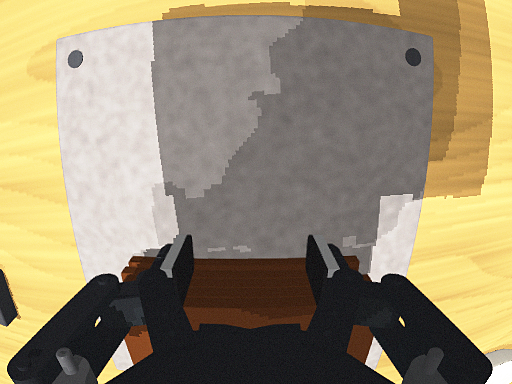

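The wrist view shows the pile's near edge against both fingers at row 260, with small steps between layers. I'll continue pushing in small steps while watching the force.

Emit:
{"fn": "servo_tool", "kwargs": {"deltas": [[-0.01,0,0,0,0,0,0.4],[-0.017,0,0,0,0,0,0.4],[-0.017,0,0,0,0,0,0.4]]}}

```text
clock: 30.17
ee_pos: [575.2, -26.8, 14.0]
orientation: [-0.111, -3.136, -0.008]
contact_force: [-6.5, 1.0, 8.5]
width: 0.7
grasp_force: 5.6
```

Emit:
{"fn": "servo_tool", "kwargs": {"deltas": [[-0.01,0,0,0,0,0,0.4],[-0.01,0,0,0,0,0,0.4]]}}

```text
clock: 30.33
ee_pos: [578.2, -27.1, 14.0]
orientation: [-0.111, -3.136, -0.008]
contact_force: [-7.0, 0.7, 8.2]
width: 0.701
grasp_force: 5.3
```

```bash
python3 -c "
from h import *
st()"
```

```text
t 30.33 tcp [578.2 -27.1  14. ] yaw 175.94 F [-7.   0.7  8.2] w 0.701 g 5.344692874350585 q [-0.05  0.52 -0.34  0.71  0.    0.02]
```

Emit:
{"fn": "servo_tool", "kwargs": {"deltas": [[-0.01,0,-0.004,0,0,0,0.4],[-0.01,0,-0.004,0,0,0,0.4]]}}

```text
clock: 30.5
ee_pos: [580.5, -27.2, 14.5]
orientation: [-0.111, -3.134, -0.008]
contact_force: [-6.8, 0.9, 5.5]
width: 0.7
grasp_force: 4.0
```

Emit:
{"fn": "servo_tool", "kwargs": {"deltas": [[-0.01,0,0,0,0,0,0.4],[-0.01,0,0,0,0,0,0.4]]}}

```text
clock: 30.67
ee_pos: [580.3, -27.2, 14.3]
orientation: [-0.111, -3.129, -0.008]
contact_force: [-12.7, 1.3, 10.9]
width: 0.702
grasp_force: 7.4
```

```bash
python3 -c "
from h import *
st()"
```

```text
t 30.67 tcp [580.3 -27.2  14.3] yaw 175.95 F [-12.7   1.3  10.9] w 0.702 g 7.370947189629078 q [-0.05  0.53 -0.33  0.73  0.    0.02]
```

Emit:
{"fn": "servo_tool", "kwargs": {"deltas": [[-0.01,0,-0.004,0,0,0,0.4],[-0.01,0,-0.004,0,0,0,0.4],[-0.01,0,-0.004,0,0,0,0.4]]}}

```text
clock: 30.92
ee_pos: [580.2, -27.2, 14.4]
orientation: [-0.11, -3.123, -0.008]
contact_force: [-15.8, 1.7, 9.9]
width: 0.697
grasp_force: 8.6
```

Emit:
{"fn": "servo_tool", "kwargs": {"deltas": [[-0.01,0,-0.004,0,0,0,0.4],[-0.01,0,-0.004,0,0,0,0.4],[-0.01,0,-0.004,0,0,0,0.4]]}}

```text
clock: 31.17
ee_pos: [580.0, -27.2, 14.5]
orientation: [-0.11, -3.117, -0.009]
contact_force: [-19.3, 2.1, 9.5]
width: 0.696
grasp_force: 10.1
```

```bash
python3 -c "
from h import *
st()
wb(52)
im,_=cams.get_image('scene'); cv2.imwrite('pics/s7.png',cv2.resize(im[140:280,190:350,::-1],None,fx=4,fy=4,interpolation=2))"
```

```text
t 31.17 tcp [580.  -27.2  14.5] yaw 175.96 F [-19.3   2.1   9.5] w 0.696 g 10.114673932548612 q [-0.05  0.54 -0.31  0.74  0.01  0.02]
t 31.17 tcp [580.  -27.2  14.5] yaw 175.96 F [-19.3   2.1   9.5] w 0.696 g 10.114673932548612 q [-0.05  0.54 -0.31  0.74  0.01  0.02]
[[586.6 -27.7  59.7  39.7  85.8]]
```

View pics/s7.png

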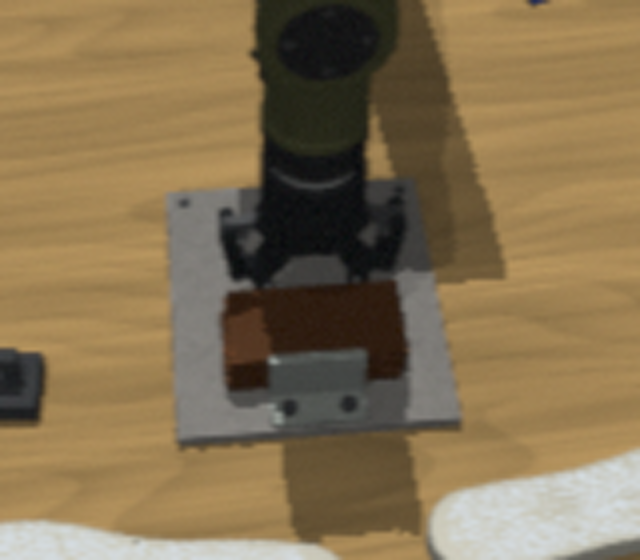

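```bash
cat >> plan.py <<'E'
S=lambda x,y,z,yaw=175.9:[round(655.4+.99744*x+.0715*y,1),round(-36.6-.0715*x+.99744*y,1),z,yaw]
E
python3 - <<'E'
from plan import *
json.dump(S(-63.9,3.6,16.6),open("cmd.json","w"))
plan([S(-105,3.6,17),S(-105,3.6,120),S(-45,3.6,120)])
E
```

```text
to [550.9, -25.5, 17, 175.9] row [0.137, -0.0001, -0.0013, 0, 0, 0.0] n 2
to [550.9, -25.5, 120, 175.9] row [0.0, -0.0, -0.3434, 0, 0, 0.0] n 4
to [610.8, -29.8, 120, 175.9] row [-0.2002, -0.0001, 0.0, 0, 0, 0.0] n 3
```

Emit:
{"fn": "servo_tool", "kwargs": {"deltas": [[0.04,0,-0.0013,0,0,0,0.4],[0.09,0,-0.0013,0,0,0,0.4],[0.137,0,-0.0013,0,0,0,0.4],[0.137,0,-0.0013,0,0,0,0.4]]}}

```text
clock: 31.6
ee_pos: [548.4, -25.0, 17.2]
orientation: [-0.111, -3.136, -0.007]
contact_force: [-0.0, 0.2, -0.1]
width: 0.7
grasp_force: 0.0
```

Emit:
{"fn": "servo_tool", "kwargs": {"deltas": [[0,0,-0.3434,0,0,0,1],[0,0,-0.3434,0,0,0,1],[0,0,-0.3434,0,0,0,1],[0,0,-0.3434,0,0,0,1]]}}

```text
clock: 31.93
ee_pos: [557.1, -25.9, 126.4]
orientation: [0.111, 3.127, 0.007]
contact_force: [1.3, -0.5, 0.7]
width: 1.001
grasp_force: 0.0
```

Emit:
{"fn": "servo_tool", "kwargs": {"deltas": [[-0.2002,0,0,0,0,0,1],[-0.2002,0,0,0,0,0,1],[-0.2002,0,0,0,0,0,1],[-0.2002,0,0,0,0,0,1]]}}

```text
clock: 32.27
ee_pos: [612.4, -30.0, 119.6]
orientation: [0.111, 3.139, 0.007]
contact_force: [-0.3, -0.3, -0.1]
width: 1.002
grasp_force: 0.0
```

```bash
python3 -c "
from h import *
wb(52,'pics/w8.png')
im,_=cams.get_image('scene'); cv2.imwrite('pics/s8.png',cv2.resize(im[140:280,190:350,::-1],None,fx=4,fy=4,interpolation=2))"
```

```text
t 32.27 tcp [612.4 -30.  119.6] yaw 175.94 F [-0.3 -0.3 -0.1] w 1.002 g 0.0 q [-0.05  0.47 -0.11  0.99  0.    0.02]
[[617.8 -30.7 129.2  75.5  85.9]]
```

View pics/w8.png

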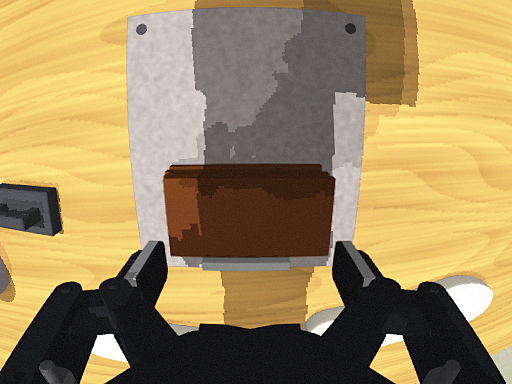

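The wrist view shows the pile against the stop: top blank corners at (165,178), (335,178), (331,256) and (170,256), foot of the near face at row 165, stop top at rows 259–269.

```bash
python3 - <<'E'
from h import *
def sf(w): d=w-[655.4,-36.6]; return np.c_[d@[.99744,-.0715],d@[.0715,.99744]].round(1)
print("top",sf(topx("wrist",[(165,178),(335,178),(331,256),(170,256)],52)).tolist())
print("bottom",sf(topx("wrist",[(169,165),(321,165)],12)).tolist())
print("stop top",sf(topx("wrist",[(203,258),(290,258),(203,269),(290,269)],60)).tolist())
im=cv2.imread("pics/w8.png")[150:275,150:350]; cv2.imwrite("pics/w8c.png",cv2.resize(im,None,fx=4,fy=4,interpolation=2))
E
```

```text
top [[-66.4, -59.3], [-66.3, 68.0], [-0.2, 71.2], [-0.5, -61.5]]
bottom [[-68.2, -66.6], [-68.1, 66.6]]
stop top [[-4.0, -32.4], [-4.0, 35.5], [6.1, -33.1], [6.1, 36.1]]
```

View pics/w8c.png

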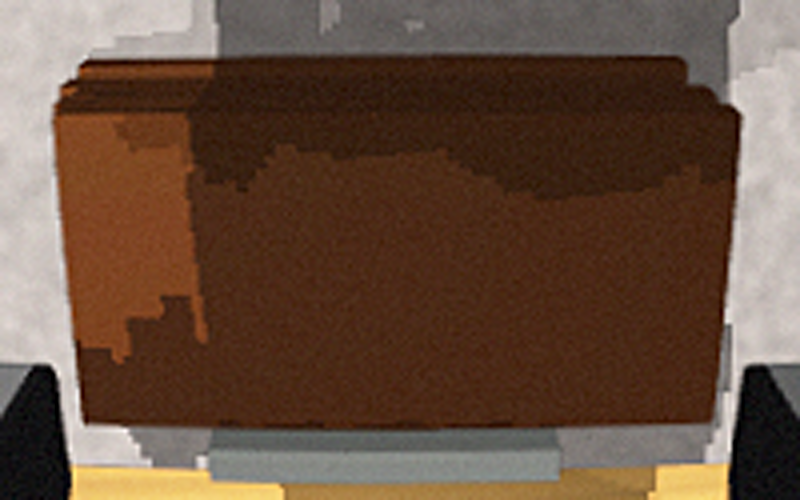

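Top looks flush. The bottom layers may lag by 1–2 mm because the tool tilted under load, so I'll tap again with the fingertips leading.

Emit:
{"fn": "servo_tool", "kwargs": {"deltas": [[0.2,0,0,0,0,0,0.4],[0.2,0,0,0,0,0,0.4],[0.2,0,0,0,0,0,0.4],[0.2,0,0,0,0,0,0.4]]}}

```text
clock: 32.7
ee_pos: [549.3, -25.5, 120.4]
orientation: [-0.111, -3.138, -0.007]
contact_force: [-0.0, -0.3, 0.1]
width: 0.695
grasp_force: 0.0
```

Emit:
{"fn": "servo_tool", "kwargs": {"deltas": [[0,0,0.13,0,-0.012,0,0.4],[0,0,0.23,0,-0.012,0,0.4],[0,0,0.3,0,-0.012,0,0.4],[0,0,0.35,0,-0.012,0,0.4],[0,0,0.35,0,-0.012,0,0.4],[0,0,0.35,0,-0.012,0,0.4]]}}

```text
clock: 33.2
ee_pos: [551.4, -25.2, 15.0]
orientation: [0.11, 3.103, 0.005]
contact_force: [0.2, 0.5, 0.9]
width: 0.697
grasp_force: 0.0
```

Emit:
{"fn": "servo_tool", "kwargs": {"deltas": [[-0.04,0,0,0,0,0,0.4],[-0.07,0,0.001,0,0,0,0.4],[-0.09,0,0.002,0,0,0,0.4],[-0.1,0,0.003,0,0,0,0.4],[-0.11,0,0.003,0,0,0,0.4],[-0.12,0,0.003,0,0,0,0.4],[-0.12,0,0.003,0,0,0,0.4]]}}

```text
clock: 33.78
ee_pos: [581.0, -27.2, 15.2]
orientation: [0.11, 3.113, 0.006]
contact_force: [-11.9, 1.6, 8.7]
width: 0.7
grasp_force: 5.9
```

```bash
python3 -c "
from h import *
st();print(manip.get_obs()['orientation'])"
```

```text
t 33.78 tcp [581.  -27.2  15.2] yaw 175.94 F [-11.9   1.6   8.7] w 0.7 g 5.896344417706132 q [-0.05  0.51 -0.37  0.67  0.    0.02]
[0.11014512 3.11332048 0.0060773 ]
```

Emit:
{"fn": "servo_tool", "kwargs": {"deltas": [[0.06,0,-0.002,0,0,0,0.4],[0.12,0,-0.003,0,0,0,0.4],[0.12,0,-0.003,0,0,0,0.4]]}}

```text
clock: 34.03
ee_pos: [547.4, -24.9, 15.2]
orientation: [0.11, 3.106, 0.005]
contact_force: [-2.8, -0.3, -0.4]
width: 0.699
grasp_force: 0.0
```

Emit:
{"fn": "servo_tool", "kwargs": {"deltas": [[0,0,-0.35,0,0.012,0,0.4],[0,0,-0.35,0,0.012,0,0.4],[0,0,-0.35,0,0.012,0,0.4],[0,0,-0.35,0,0.012,0,0.4],[0,0,-0.35,0,0.012,0,1]]}}

```text
clock: 34.45
ee_pos: [550.4, -25.5, 122.8]
orientation: [0.111, 3.133, 0.007]
contact_force: [-0.1, 0.1, -0.5]
width: 0.822
grasp_force: 0.0
```

```bash
python3 - <<'E'
from h import *
from plan import *
cams.get_image("top"); o=manip.get_obs(); st()
json.dump([*map(float,o["ee_pos"]),175.9],open("cmd.json","w"))
plan([S(-60,30,120,131),S(-33,52,120,85.9),S(-33,52,14,85.9)])
E
```

```text
t 34.5 tcp [548.7 -25.4 121.1] yaw 175.94 F [-0.8  0.3 -1.1] w 0.901 g 0.0 q [-0.05  0.37 -0.28  0.92  0.    0.02]
to [597.7, -2.4, 120, 131] row [-0.1574, 0.0882, 0.0036, 0, 0, 0.2494] n 8
to [626.2, 17.6, 120, 85.9] row [-0.012, 0.1155, -0.0, 0, 0, 0.2506] n 8
to [626.2, 17.6, 14, 85.9] row [-0.0, -0.0, 0.3533, 0, 0, 0.0] n 4
```

Emit:
{"fn": "servo_tool", "kwargs": {"deltas": [[-0.1574,0.0882,0.0036,0,0,0.2494,1],[-0.1574,0.0882,0.0036,0,0,0.2494,1],[-0.1574,0.0882,0.0036,0,0,0.2494,1],[-0.1574,0.0882,0.0036,0,0,0.2494,1],[-0.1574,0.0882,0.0036,0,0,0.2494,1],[-0.1574,0.0882,0.0036,0,0,0.2494,1],[-0.1574,0.0882,0.0036,0,0,0.2494,1],[-0.1574,0.0882,0.0036,0,0,0.2494,1]]}}

```text
clock: 35.17
ee_pos: [595.4, -2.3, 117.4]
orientation: [-1.3, -2.855, -0.005]
contact_force: [0.1, 0.2, -0.3]
width: 0.998
grasp_force: 0.0
```

Emit:
{"fn": "servo_tool", "kwargs": {"deltas": [[-0.012,0.1155,0,0,0,0.2506,1],[-0.012,0.1155,0,0,0,0.2506,1],[-0.012,0.1155,0,0,0,0.2506,1],[-0.012,0.1155,0,0,0,0.2506,1],[-0.012,0.1155,0,0,0,0.2506,1],[-0.012,0.1155,0,0,0,0.2506,1],[-0.012,0.1155,0,0,0,0.2506,1],[-0.012,0.1155,0,0,0,0.2506,1]]}}

```text
clock: 35.83
ee_pos: [624.2, 17.7, 118.0]
orientation: [-2.295, -2.139, -0.003]
contact_force: [0.6, -0.4, 0.3]
width: 1.001
grasp_force: 0.0
```

```bash
python3 -c "
from h import *
wb(52,'pics/w9.png')"
```

```text
t 35.83 tcp [624.2  17.7 118. ] yaw 85.98 F [ 0.6 -0.4  0.3] w 1.001 g 0.0 q [ 0.03  0.49 -0.08  1.    0.    1.67]
[[624.7 -28.  134.7  65.5  86.1]]
```

View pics/w9.png

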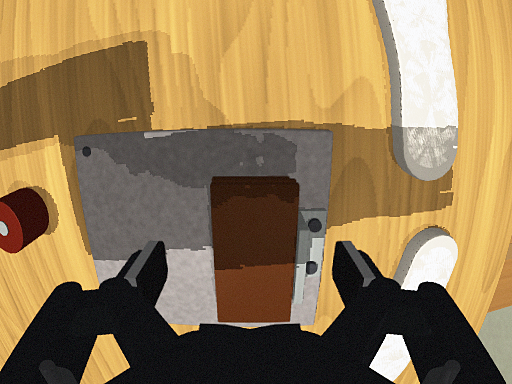

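```bash
python3 - <<'E'
from h import *
def sf(w): d=w-[655.4,-36.6]; return np.c_[d@[.99744,-.0715],d@[.0715,.99744]].round(1)
print("pile top",sf(topx("wrist",[(211,182),(299,182)],52)).tolist(),"stop +y end",sf(topx("wrist",[(303,208)],60)).tolist(),sf(topx("wrist",[(303,208)],14)).tolist())
E
```

```text
pile top [[-63.1, 70.1], [1.3, 70.4]] stop +y end [[3.9, 53.0]] [[12.7, 36.5]]
```

Emit:
{"fn": "servo_tool", "kwargs": {"deltas": [[0,0,0.1,0,0,0,1],[0,0,0.14,0,0,0,1],[0,0,0.14,0,0,0,1],[0,0,0.14,0,0,0,1]]}}

```text
clock: 36.22
ee_pos: [623.7, 17.9, 76.3]
orientation: [-2.294, -2.139, -0.002]
contact_force: [0.1, -0.0, 0.2]
width: 1.0
grasp_force: 0.0
```

Emit:
{"fn": "servo_tool", "kwargs": {"deltas": [[0.004,0.005,0.08,0,0,0,1],[0.004,0.005,0.14,0,0,0,1],[0.004,0.005,0.19,0,0,0,1],[0.004,0.005,0.2133,0,0,0,1],[0.004,0.005,0.2133,0,0,0,1],[0.004,0.005,0.2133,0,0,0,1]]}}

```text
clock: 36.72
ee_pos: [627.1, 19.4, 14.3]
orientation: [-2.296, -2.14, -0.006]
contact_force: [0.3, -0.1, 0.0]
width: 1.0
grasp_force: 0.0
```

Emit:
{"fn": "servo_tool", "kwargs": {"deltas": [[0,0,0,0,0,0,0.4],[0,0,0,0,0,0,0.4],[0,0,0,0,0,0,0.4],[0,0,0,0,0,0,0.4],[0,0,0,0,0,0,0.4]], "newtons": 40}}

```text
clock: 37.13
ee_pos: [627.9, 19.4, 15.2]
orientation: [-2.298, -2.141, -0.009]
contact_force: [-0.9, 0.4, 6.0]
width: 0.763
grasp_force: 46.1
```

Emit:
{"fn": "servo_tool", "kwargs": {"deltas": [[0,-0.03,-0.003,0,0,0,0.4],[0,-0.06,-0.003,0,0,0,0.4],[0,-0.1,-0.003,0,0,0,0.4],[0,-0.14,-0.003,0,0,0,0.4],[0,-0.18,-0.003,0,0,0,0.4],[0,-0.2133,-0.003,0,0,0,0.4],[0,-0.2333,-0.003,0,0,0,0.4],[0,-0.2333,-0.003,0,0,0,0.4]]}}

```text
clock: 37.8
ee_pos: [552.9, 24.4, 13.8]
orientation: [-2.294, -2.137, -0.0]
contact_force: [-1.4, -0.8, -2.2]
width: 0.767
grasp_force: 46.9
```

Emit:
{"fn": "servo_tool", "kwargs": {"deltas": [[0,0,0,0,0,0,0.9],[0,0,0,0,0,0,1],[0,0,0,0,0,0,1],[0,0,-0.2,0,0,0,1],[0,0,-0.35,0,0,0,1],[0,0,-0.35,0,0,0,1],[0,0,-0.35,0,0,0,1],[0,0,-0.35,0,0,0,1]]}}

```text
clock: 38.47
ee_pos: [558.5, 23.8, 121.1]
orientation: [-2.299, -2.141, -0.01]
contact_force: [0.2, -0.1, -0.0]
width: 0.998
grasp_force: 0.0
```

```bash
python3 - <<'E'
from h import *
from plan import *
wb(52,'pics/w10.png'); cams.get_image("top"); st()
E
```

```text
t 38.47 tcp [558.5  23.8 121.1] yaw 85.94 F [ 0.2 -0.1 -0. ] w 0.998 g 0.0 q [ 0.04  0.38 -0.26  0.93  0.    1.68]
[[574.  -15.8 127.2 121.4  86.2]]
t 38.57 tcp [556.   23.7 118.5] yaw 85.94 F [-0.1  0.9 -0.8] w 0.998 g 0.0 q [ 0.04  0.38 -0.26  0.92  0.    1.68]
```

View pics/w10.png

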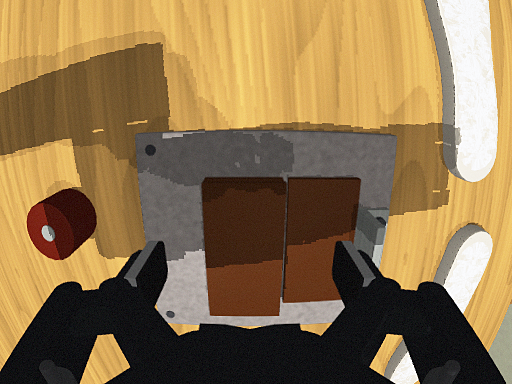

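The pack split: the upper blanks moved (204–286, 178–315), but some stayed by the stop (285–360, 178–303). I'll measure how many are in each part.

```bash
python3 - <<'E'
from h import *
im,d=cams.get_image("wrist"); i=cams.camera_info("wrist"); P=np.array(i["pose"])
def pt(u,v):
    a=np.array([(u-i["cx"])/i["fx"],(v-i["cy"])/i["fy"]]); r=np.linalg.norm(a); ray=np.r_[a/r*np.sin(r),np.cos(r)]
    z=np.median(d[v-2:v+3,u-2:u+3]); return (P[:3,:3]@(ray*z/ray[2])+P[:3,3]).round(1)
for p in [(240,200),(240,250),(240,300),(320,200),(320,240),(310,280),(180,200),(180,280)]: print(p,pt(*p))
def sf(w): q=w-[655.4,-36.6]; return np.c_[q@[.99744,-.0715],q@[.0715,.99744]].round(1)
print(sf(topx("wrist",[(203,180),(286,180),(280,315),(210,315)],44)).tolist())
for z in (20,28,36): print(z,sf(topx("wrist",[(289,179),(360,179),(348,300),(286,303)],z)).tolist())
E
```

```text
(240, 200) [548.3  26.   43.7]
(240, 250) [544.7 -17.2  43.5]
(240, 300) [540.3 -68.8  43.5]
(320, 200) [616.2  13.1  19.1]
(320, 240) [616.6 -25.6  19.4]
(310, 280) [607.9 -68.7  19.5]
(180, 200) [492.4  19.3  11.8]
(180, 280) [478.4 -65.6  11.7]
[[-139.3, 70.8], [-76.5, 70.9], [-75.5, -58.4], [-140.9, -59.0]]
20 [[-71.0, 65.6], [-7.6, 66.2], [-1.4, -63.1], [-67.2, -62.8]]
28 [[-72.0, 67.6], [-10.8, 68.2], [-4.8, -56.8], [-68.4, -56.5]]
36 [[-73.1, 69.6], [-13.9, 70.2], [-8.1, -50.6], [-69.6, -50.2]]
```

Only the bottom blank stayed (top at z≈20); the other four (top at 44) are 6 mm behind it. There is no room for a finger between them, so I'll slide the single blank along the stop toward −y until its end is free. Then I can grip it and put it on the pile.

```bash
python3 - <<'E'
from plan import *
json.dump(S(-101.5,53.2,119.9,85.9),open("cmd.json","w"))
plan([S(-37,92,119.9,85.9),S(-37,92,15,85.9),S(-37,22,15,85.9)])
E
```

```text
to [625.1, 57.8, 119.9, 85.9] row [0.1294, 0.215, -0.0, 0, 0, 0.0] n 3
to [625.1, 57.8, 15, 85.9] row [-0.0, -0.0, 0.3497, 0, 0, 0.0] n 4
to [620.1, -12.0, 15, 85.9] row [-0.2333, -0.0, -0.0, 0, 0, 0.0] n 3
```

Emit:
{"fn": "servo_tool", "kwargs": {"deltas": [[0.1294,0.215,0,0,0,0,-1],[0.1294,0.215,0,0,0,0,-1],[0.1294,0.215,0,0,0,0,-1],[0.1294,0.215,0,0,0,0,-1],[0.1294,0.215,0,0,0,0,-1],[0.1294,0.215,0,0,0,0,-1],[0.1294,0.215,0,0,0,0,-1]], "newtons": 20}}

```text
clock: 39.2
ee_pos: [622.3, 57.4, 119.0]
orientation: [-2.296, -2.138, -0.003]
contact_force: [-0.4, 0.4, 0.2]
width: 0.005
grasp_force: 0.0
```

Emit:
{"fn": "servo_tool", "kwargs": {"deltas": [[0,0,0.13,0,0,0,-1],[0,0,0.23,0,0,0,-1],[0,0,0.3,0,0,0,-1],[0,0,0.335,0,0,0,-1],[0,0,0.3497,0,0,0,-1],[0,0,0.3497,0,0,0,-1],[0,0,0.3497,0,0,0,-1]]}}

```text
clock: 39.78
ee_pos: [624.6, 58.4, 15.9]
orientation: [-2.298, -2.14, -0.008]
contact_force: [-0.6, 0.6, -0.7]
width: 0.002
grasp_force: 0.0
```

Emit:
{"fn": "servo_tool", "kwargs": {"deltas": [[-0.03,0,0,0,0,0,-1],[-0.06,0,0,0,0,0,-1],[-0.09,0,0,0,0,0,-1],[-0.12,0,0,0,0,0,-1],[-0.15,0,0,0,0,0,-1],[-0.18,0,0,0,0,0,-1],[-0.21,0,0,0,0,0,-1],[-0.2333,0,0,0,0,0,-1]]}}

```text
clock: 40.45
ee_pos: [618.6, -12.7, 14.3]
orientation: [-2.297, -2.138, -0.005]
contact_force: [1.0, 0.6, 0.3]
width: -0.002
grasp_force: 0.3
```

Emit:
{"fn": "servo_tool", "kwargs": {"deltas": [[0,0,-0.35,0,0,0,1],[0,0,-0.35,0,0,0,1],[0,0,-0.35,0,0,0,1],[0,0,-0.35,0,0,0,1],[0,0,-0.35,0,0,0,1]]}}

```text
clock: 40.87
ee_pos: [620.1, -12.5, 121.1]
orientation: [-2.299, -2.141, -0.009]
contact_force: [0.6, 0.5, 0.2]
width: 0.706
grasp_force: 0.0
```

```bash
cat >> h.py <<'E'
def sf(w): q=np.atleast_2d(w)-[655.4,-36.6]; return np.c_[q@[.99744,-.0715],q@[.0715,.99744]].round(1)
E
python3 - <<'E'
from h import *
st(); im,d=cams.get_image("wrist"); cv2.imwrite("pics/w11.png",im[:,:,::-1])
E
```

```text
t 40.87 tcp [620.1 -12.5 121.1] yaw 85.92 F [0.6 0.5 0.2] w 0.706 g 0.0 q [-0.02  0.48 -0.1   0.99  0.    1.62]
```

View pics/w11.png

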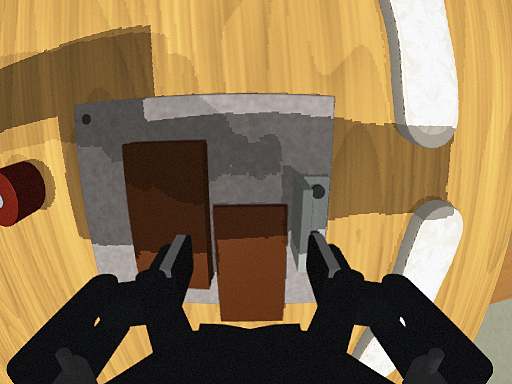

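The single blank has slid clear, corners about (213,206), (287,205), (283,321) and (221,321); the pile of four is at (122–210, 141–288). That was the last picture allowed, so I'll rely on numbers from here.

```bash
cat >> h.py <<'E'
def look():
    """wrist: world xyz (mm) of every pixel, and its colour image in HSV"""
    i=cams.camera_info("wrist"); P=np.array(i["pose"]); im,d=cams.get_image("wrist")
    u,v=np.meshgrid(np.arange(512),np.arange(384)); a=np.stack([(u-i["cx"])/i["fx"],(v-i["cy"])/i["fy"]],-1)
    r=np.linalg.norm(a,axis=-1)+1e-9; s=np.tan(np.minimum(r,1.4))/r
    p=np.stack([a[...,0]*s*d,a[...,1]*s*d,d],-1)@P[:3,:3].T+P[:3,3]
    return im,d,p
def tops(levels,zt=3):
    """brown rects (stop frame: x,y,long,short,yaw rel. stop y) at the given top heights"""
    st(); im,d,p=look(); h=cv2.cvtColor(im,cv2.COLOR_RGB2HSV); b=cv2.inRange(h,(5,120,25),(14,255,190))>0
    for z in levels:
        m=b&(abs(p[...,2]-z)<zt)&(d>0); m=cv2.morphologyEx(m.astype(np.uint8),cv2.MORPH_OPEN,np.ones((3,3)))
        for c in cv2.findContours(m,cv2.RETR_EXTERNAL,cv2.CHAIN_APPROX_NONE)[0]:
            if cv2.contourArea(c)<800: continue
            w=sf(topx("wrist",c[:,0],z)); (x,y),(l,s),t=cv2.minAreaRect(w.astype(np.float32))
            if s>l: l,s,t=s,l,t+90
            print("z",z,"x' %.1f y' %.1f  %.1f x %.1f  ang %.1f"%(x,y,l,s,t%180),"x",w[:,0].min(),w[:,0].max(),"y",w[:,1].min(),w[:,1].max())
E
python3 - <<'E'
from h import *
from plan import *
print(sf(topx("wrist",[(213,206),(287,205),(283,321),(221,321)],20)).tolist())
tops([20,44])
json.dump(S(-37,22,120,85.9),open("cmd.json","w"))
plan([S(-38,-60,120,87.5)],False)
E
```

```text
[[-69.9, 9.7], [-5.8, 10.6], [-2.7, -120.2], [-68.3, -120.1]]
t 40.92 tcp [618.6 -12.3 119.3] yaw 85.93 F [-0.2 -0.2 -0.8] w 0.792 g 0.0 q [-0.02  0.48 -0.1   0.99  0.    1.62]
z 20 x' -36.4 y' -55.0  130.0 x 65.3  ang 90.8 x -69.7 -3.4 y -120.3 10.2
z 44 x' -105.6 y' 4.2  129.0 x 66.2  ang 89.7 x -138.7 -72.2 y -60.4 68.6
to [613.2, -93.7, 120, 87.5] row [-0.2733, -0.0035, -0.0, 0, 0, -0.0089] n 3
```

```bash
python3 - <<'E'
from plan import *
plan([S(-36.4,-86,120,86.7),S(-36.4,-86,9,86.7),S(-36.4,-86,120,86.7),S(-105.6,-28,120,85.9),S(-105.6,-28,42,85.9),S(-105.6,-28,120,85.9)])
E
```

```text
to [612.9, -119.8, 120, 86.7] row [-0.3601, 0.0018, -0.0, 0, 0, -0.0044] n 4
to [612.9, -119.8, 9, 86.7] row [-0.0, -0.0, 0.37, 0, 0, -0.0] n 4
to [612.9, -119.8, 120, 86.7] row [-0.0, -0.0, -0.37, 0, 0, -0.0] n 4
to [548.1, -57.0, 120, 85.9] row [0.1965, -0.2278, -0.0, 0, 0, 0.0044] n 4
to [548.1, -57.0, 42, 85.9] row [-0.0, 0.0, 0.26, 0, 0, 0.0] n 3
to [548.1, -57.0, 120, 85.9] row [-0.0, 0.0, -0.26, 0, 0, 0.0] n 3
```

Emit:
{"fn": "servo_tool", "kwargs": {"deltas": [[-0.3601,0.0018,0,0,0,-0.0044,1],[-0.3601,0.0018,0,0,0,-0.0044,1],[-0.3601,0.0018,0,0,0,-0.0044,1],[-0.3601,0.0018,0,0,0,-0.0044,1],[-0.3601,0.0018,0,0,0,-0.0044,1]], "newtons": 60}}

```text
clock: 41.38
ee_pos: [610.0, -120.8, 116.6]
orientation: [-2.282, -2.15, -0.002]
contact_force: [0.3, 1.3, 0.2]
width: 0.998
grasp_force: 0.0
```

Emit:
{"fn": "servo_tool", "kwargs": {"deltas": [[0,0,0.13,0,0,0,1],[0,0,0.23,0,0,0,1],[0,0,0.31,0,0,0,1],[0,0,0.35,0,0,0,1],[0,0,0.37,0,0,0,1],[0,0,0.37,0,0,0,1]]}}

```text
clock: 41.88
ee_pos: [609.6, -117.6, 5.3]
orientation: [-2.277, -2.154, -0.001]
contact_force: [-0.8, -0.6, -0.5]
width: 0.998
grasp_force: 0.0
```

Emit:
{"fn": "servo_tool", "kwargs": {"deltas": [[0,0,0,0,0,0,0.4],[0,0,0,0,0,0,0.4],[0,0,0,0,0,0,0.4],[0,0,0,0,0,0,0.4],[0,0,0,0,0,0,0.4]]}}

```text
clock: 42.3
ee_pos: [613.1, -119.2, 9.5]
orientation: [-2.283, -2.157, -0.009]
contact_force: [-0.1, 0.6, 4.8]
width: 0.74
grasp_force: 66.2
```

Emit:
{"fn": "servo_tool", "kwargs": {"deltas": [[0,0,-0.08,0,0,0,0.4],[0,0,-0.16,0,0,0,0.4],[0,0,-0.27,0,0,0,0.4],[0,0,-0.37,0,0,0,0.4],[0,0,-0.37,0,0,0,0.4],[0,0,-0.37,0,0,0,0.4]]}}

```text
clock: 42.8
ee_pos: [613.5, -120.1, 121.4]
orientation: [2.283, 2.156, 0.01]
contact_force: [-0.3, 0.4, -0.6]
width: 0.741
grasp_force: 66.4
```

```bash
python3 - <<'E'
from h import *
tops([44,129],10)
E
```

```text
t 42.8 tcp [ 613.5 -120.1  121.4] yaw 86.73 F [-0.3  0.4 -0.6] w 0.741 g 66.41054391860962 q [-0.2   0.49 -0.08  1.    0.    1.43]
z 44 x' -107.0 y' 3.3  128.6 x 66.5  ang 89.1 x -141.2 -73.2 y -60.7 67.7
z 129 x' -37.3 y' -57.5  130.4 x 66.1  ang 89.8 x -70.3 -4.2 y -122.6 7.8
```

Emit:
{"fn": "servo_tool", "kwargs": {"deltas": [[0.1965,-0.2278,0,0,0,0.0044,0.4],[0.1965,-0.2278,0,0,0,0.0044,0.4],[0.1965,-0.2278,0,0,0,0.0044,0.4],[0.1965,-0.2278,0,0,0,0.0044,0.4],[0.1965,-0.2278,0,0,0,0.0044,0.4],[0.1965,-0.2278,0,0,0,0.0044,0.4]]}}

```text
clock: 43.35
ee_pos: [547.4, -57.3, 118.5]
orientation: [-2.297, -2.139, -0.005]
contact_force: [-0.0, -0.4, -1.1]
width: 0.74
grasp_force: 66.4
```

Emit:
{"fn": "servo_tool", "kwargs": {"deltas": [[0,0,0.13,0,0,0,0.4],[0,0,0.2,0,0,0,0.4],[0,0,0.24,0,0,0,0.4],[0,0,0.26,0,0,0,0.4],[0,0,0.26,0,0,0,0.4],[0,0,0.26,0,0,0,0.4]]}}

```text
clock: 43.85
ee_pos: [548.0, -57.4, 41.5]
orientation: [-2.298, -2.139, -0.006]
contact_force: [-1.0, -0.4, 3.2]
width: 0.743
grasp_force: 66.9
```

Emit:
{"fn": "servo_tool", "kwargs": {"deltas": [[0,0,0,0,0,0,0.8],[0,0,0,0,0,0,0.8],[0,0,0,0,0,0,0.8],[0,0,-0.26,0,0,0,0.8],[0,0,-0.26,0,0,0,1],[0,0,-0.26,0,0,0,1],[0,0,-0.26,0,0,0,1],[0,0,-0.26,0,0,0,1]]}}

```text
clock: 44.52
ee_pos: [546.8, -57.0, 119.0]
orientation: [-2.297, -2.139, -0.006]
contact_force: [-0.1, 0.7, 0.0]
width: 0.998
grasp_force: 0.0
```

```bash
python3 - <<'E'
from h import *
from plan import *
tops([20,28,36,44,52],3)
c=json.load(open("cmd.json")); print(c)
plan([S(-105.6,0,120,85.9)],False)
E
```

```text
t 44.52 tcp [546.8 -57.  119. ] yaw 85.94 F [-0.1  0.7  0. ] w 0.998 g 0.0 q [-0.11  0.37 -0.28  0.92  0.    1.54]
z 52 x' -106.1 y' 0.9  128.9 x 65.5  ang 89.1 x -139.4 -72.5 y -63.6 65.8
[548.0902359892615, -56.996908886552596, 120.0, 85.9]
to [550.1, -29.0, 120, 85.9] row [0.0936, 0.0, -0.0, 0, 0, 0.0] n 2
```

Emit:
{"fn": "servo_tool", "kwargs": {"deltas": [[0.098,0,0,0,0,0,1],[0.098,0,0.08,0,0,0,1],[0.098,0,0.18,0,0,0,1],[0.098,0,0.27,0,0,0,1],[0.098,0,0.33,0,0,0,1],[0.098,0,0.357,0,0,0,1],[0.098,0,0.357,0,0,0,1],[0.098,0,0.357,0,0,0,1]]}}

```text
clock: 45.23
ee_pos: [548.1, -27.1, 11.5]
orientation: [-2.295, -2.138, -0.003]
contact_force: [0.3, 0.2, -0.4]
width: 0.998
grasp_force: 0.0
```

Emit:
{"fn": "servo_tool", "kwargs": {"deltas": [[0,0,0,0,0,0,0.4],[0,0,0,0,0,0,0.4],[0,0,0,0,0,0,0.4],[0,0,0,0,0,0,0.4],[0,0,0,0,0,0,0.4],[0,0,0,0,0,0,0.4]], "newtons": 80}}

```text
clock: 45.73
ee_pos: [550.3, -27.2, 13.7]
orientation: [-2.298, -2.141, -0.009]
contact_force: [0.3, -0.4, 6.0]
width: 0.761
grasp_force: 89.8
```

```bash
python3 - <<'E'
from h import *
st()
E
```

```text
t 45.73 tcp [550.3 -27.2  13.7] yaw 85.93 F [ 0.3 -0.4  6. ] w 0.761 g 89.83577342703938 q [-0.05  0.48 -0.42  0.66  0.    1.59]
```

The grip width and upward forces match the fingertips sitting about 7 mm above the TCP at this opening. So my earlier grips and pushes passed over the bottom blank. I'll regrip lower.

Emit:
{"fn": "servo_tool", "kwargs": {"deltas": [[0,0,0,0,0,0,0.9],[0,0,0,0,0,0,1],[0,0,0.01,0,0,0,1],[0,0,0.02,0,0,0,1],[0,0,0.02,0,0,0,1]]}}

```text
clock: 46.15
ee_pos: [548.1, -27.0, 5.2]
orientation: [-2.296, -2.138, -0.004]
contact_force: [-0.3, 0.1, -0.4]
width: 0.999
grasp_force: 0.0
```

Emit:
{"fn": "servo_tool", "kwargs": {"deltas": [[0,0,0,0,0,0,0.4],[0,0,0,0,0,0,0.4],[0,0,0,0,0,0,0.4],[0,0,0,0,0,0,0.4],[0,0,0,0,0,0,0.4],[0,0,0,0,0,0,0.4]], "newtons": 80}}

```text
clock: 46.65
ee_pos: [549.4, -27.1, 6.3]
orientation: [-2.297, -2.14, -0.006]
contact_force: [1.0, -0.3, 0.1]
width: 0.769
grasp_force: 89.3
```

```bash
python3 - <<'E'
from h import *
st()
E
```

```text
t 46.65 tcp [549.4 -27.1   6.3] yaw 85.94 F [ 1.  -0.3  0.1] w 0.769 g 89.31714870035648 q [-0.05  0.49 -0.43  0.65  0.    1.59]
```

```bash
python3 - <<'E'
from plan import *
json.dump(S(-105.6,1.4,6.9,85.9),open("cmd.json","w"))
plan([S(-105.6,1.4,110,85.9),S(-135,1.4,110,131),S(-163,1.4,110,175.9),S(-163,1.4,8,175.9),S(-85,1.4,8,175.9)])
E
```

```text
to [550.2, -27.7, 110, 85.9] row [0.0, 0.0, -0.3437, 0, 0, 0.0] n 4
to [520.8, -25.6, 110, 131] row [-0.0, -0.0982, 0.0, 0, 0, -0.2506] n 8
to [492.9, -23.5, 110, 175.9] row [0.0663, -0.0656, 0.0, 0, 0, -0.2494] n 8
to [492.9, -23.5, 8, 175.9] row [0.0, -0.0, 0.34, 0, 0, 0.0] n 4
to [570.7, -29.1, 8, 175.9] row [-0.26, -0.0001, 0.0, 0, 0, 0.0] n 3
```

Emit:
{"fn": "servo_tool", "kwargs": {"deltas": [[0,0,0,0,0,0,0.9],[0,0,0,0,0,0,1],[0,0,0,0,0,0,1],[0,0,-0.2,0,0,0,1],[0,0,-0.3437,0,0,0,1],[0,0,-0.3437,0,0,0,1],[0,0,-0.3437,0,0,0,1]]}}

```text
clock: 47.23
ee_pos: [552.6, -27.7, 114.4]
orientation: [2.296, 2.139, 0.016]
contact_force: [0.4, -0.1, -0.5]
width: 1.002
grasp_force: 0.0
```

Emit:
{"fn": "servo_tool", "kwargs": {"deltas": [[0,-0.0982,0,0,0,-0.2506,0.4],[0,-0.0982,0,0,0,-0.2506,0.4],[0,-0.0982,0,0,0,-0.2506,0.4],[0,-0.0982,0,0,0,-0.2506,0.4],[0,-0.0982,0,0,0,-0.2506,0.4],[0,-0.0982,0,0,0,-0.2506,0.4],[0,-0.0982,0,0,0,-0.2506,0.4],[0,-0.0982,0,0,0,-0.2506,0.4]]}}

```text
clock: 47.9
ee_pos: [518.4, -25.4, 108.2]
orientation: [-1.299, -2.856, -0.006]
contact_force: [-0.4, 0.6, -0.1]
width: 0.701
grasp_force: 0.0
```

Emit:
{"fn": "servo_tool", "kwargs": {"deltas": [[0.0663,-0.0656,0,0,0,-0.2494,0.4],[0.0663,-0.0656,0,0,0,-0.2494,0.4],[0.0663,-0.0656,0,0,0,-0.2494,0.4],[0.0663,-0.0656,0,0,0,-0.2494,0.4],[0.0663,-0.0656,0,0,0,-0.2494,0.4],[0.0663,-0.0656,0,0,0,-0.2494,0.4],[0.0663,-0.0656,0,0,0,-0.2494,0.4],[0.0663,-0.0656,0,0,0,-0.2494,0.4]]}}

```text
clock: 48.57
ee_pos: [490.9, -23.3, 108.6]
orientation: [-0.112, -3.138, -0.007]
contact_force: [0.3, -0.6, -0.1]
width: 0.697
grasp_force: 0.0
```

Emit:
{"fn": "servo_tool", "kwargs": {"deltas": [[0,0,0.13,0,0,0,0.4],[0,0,0.23,0,0,0,0.4],[0,0,0.3,0,0,0,0.4],[0,0,0.33,0,0,0,0.4],[0,0,0.34,0,0,0,0.4],[0,0,0.34,0,0,0,0.4],[0,0,0.34,0,0,0,0.4]]}}

```text
clock: 49.15
ee_pos: [491.7, -22.9, 7.7]
orientation: [0.113, 3.139, 0.007]
contact_force: [0.6, 0.4, -0.1]
width: 0.702
grasp_force: 0.0
```

Emit:
{"fn": "servo_tool", "kwargs": {"deltas": [[-0.02,0,0,0,0,0,0.4],[-0.05,0,0,0,0,0,0.4],[-0.08,0,0,0,0,0,0.4],[-0.11,0,0,0,0,0,0.4],[-0.14,0,0,0,0,0,0.4],[-0.17,0,0,0,0,0,0.4],[-0.2,0,0,0,0,0,0.4],[-0.22,0,0,0,0,0,0.4]]}}

```text
clock: 49.82
ee_pos: [557.7, -27.7, 7.1]
orientation: [-0.112, -3.138, -0.007]
contact_force: [-3.9, 0.5, 5.1]
width: 0.698
grasp_force: 3.3
```

```bash
python3 - <<'E'
from h import *
st()
E
```

```text
t 49.82 tcp [557.7 -27.7   7.1] yaw 175.92 F [-3.9  0.5  5.1] w 0.698 g 3.2850871977279894 q [-0.05  0.5  -0.4   0.67  0.    0.02]
```

Emit:
{"fn": "servo_tool", "kwargs": {"deltas": [[-0.02,0,-0.002,0,0,0,0.4],[-0.035,0,-0.003,0,0,0,0.4],[-0.05,0,-0.003,0,0,0,0.4],[-0.06,0,-0.003,0,0,0,0.4],[-0.065,0,-0.003,0,0,0,0.4],[-0.065,0,-0.003,0,0,0,0.4]]}}

```text
clock: 50.32
ee_pos: [577.7, -29.0, 8.1]
orientation: [0.111, 3.138, 0.007]
contact_force: [-0.4, 0.3, -1.0]
width: 0.697
grasp_force: 0.1
```

Emit:
{"fn": "servo_tool", "kwargs": {"deltas": [[-0.01,0,0,0,0,0,0.4],[-0.02,0,0,0,0,0,0.4],[-0.03,0,0,0,0,0,0.4],[-0.03,0,0,0,0,0,0.4]]}}

```text
clock: 50.65
ee_pos: [580.0, -29.2, 8.1]
orientation: [-0.111, -3.129, -0.008]
contact_force: [-13.5, 1.6, 12.5]
width: 0.7
grasp_force: 6.7
```

```bash
python3 - <<'E'
from h import *
st(); print(manip.get_obs()["orientation"])
E
```

```text
t 50.65 tcp [580.  -29.2   8.1] yaw 175.93 F [-13.5   1.6  12.5] w 0.7 g 6.657521836459637 q [-0.05  0.54 -0.33  0.71  0.    0.02]
[-0.11115678 -3.12932268 -0.00781903]
```

```bash
python3 - <<'E'
from plan import *
json.dump(S(-68.5,1.4,8.9,175.9),open("cmd.json","w"))
plan([S(-110,1.4,9,175.9),S(-110,1.4,100,175.9),S(-130,-20,100,131),S(-150,-40,90,85.9)])
E
```

```text
to [545.8, -27.3, 9, 175.9] row [0.1384, 0.0001, -0.0003, 0, 0, 0.0] n 2
to [545.8, -27.3, 100, 175.9] row [-0.0, 0.0, -0.3034, 0, 0, 0.0] n 4
to [524.3, -47.3, 100, 131] row [0.0667, -0.0716, 0.0, 0, 0, 0.2494] n 8
to [502.9, -65.8, 90, 85.9] row [0.0002, -0.0943, 0.0334, 0, 0, 0.2506] n 8
```

Emit:
{"fn": "servo_tool", "kwargs": {"deltas": [[0.04,0,0,0,0,0,0.4],[0.09,0,0,0,0,0,0.4],[0.1383,0,0,0,0,0,0.4],[0.1383,0,0,0,0,0,0.4]]}}

```text
clock: 50.98
ee_pos: [541.6, -26.5, 8.1]
orientation: [-0.111, -3.137, -0.007]
contact_force: [-1.2, 0.7, -0.4]
width: 0.7
grasp_force: 0.0
```

Emit:
{"fn": "servo_tool", "kwargs": {"deltas": [[0,0,-0.3034,0,0,0,1],[0,0,-0.3034,0,0,0,1],[0,0,-0.3034,0,0,0,1],[0,0,-0.3034,0,0,0,1]]}}

```text
clock: 51.32
ee_pos: [549.6, -27.4, 103.5]
orientation: [0.111, 3.129, 0.007]
contact_force: [0.3, -0.0, -0.7]
width: 0.998
grasp_force: 0.0
```

Emit:
{"fn": "servo_tool", "kwargs": {"deltas": [[0.0667,-0.0716,0,0,0,0.2494,1],[0.0667,-0.0716,0,0,0,0.2494,1],[0.0667,-0.0716,0,0,0,0.2494,1],[0.0667,-0.0716,0,0,0,0.2494,1],[0.0667,-0.0716,0,0,0,0.2494,1],[0.0667,-0.0716,0,0,0,0.2494,1],[0.0667,-0.0716,0,0,0,0.2494,1],[0.0667,-0.0716,0,0,0,0.2494,1]]}}

```text
clock: 51.98
ee_pos: [522.9, -47.1, 97.7]
orientation: [-1.301, -2.856, -0.006]
contact_force: [-0.7, 0.2, -0.0]
width: 1.003
grasp_force: 0.0
```

Emit:
{"fn": "servo_tool", "kwargs": {"deltas": [[0.0002,-0.0943,0.0334,0,0,0.2506,1],[0.0002,-0.0943,0.0334,0,0,0.2506,1],[0.0002,-0.0943,0.0334,0,0,0.2506,1],[0.0002,-0.0943,0.0334,0,0,0.2506,1],[0.0002,-0.0943,0.0334,0,0,0.2506,1],[0.0002,-0.0943,0.0334,0,0,0.2506,1],[0.0002,-0.0943,0.0334,0,0,0.2506,1],[0.0002,-0.0943,0.0334,0,0,0.2506,1]]}}

```text
clock: 52.65
ee_pos: [501.5, -65.6, 88.1]
orientation: [-2.295, -2.14, -0.005]
contact_force: [0.2, 0.6, -0.5]
width: 0.999
grasp_force: 0.0
```

```bash
cat >> h.py <<'E'
def face(z0=13,z1=51,ys=(-45,-15,15,45),ax=0,pick=np.median):
    """mean x' (ax 0) of brown side-face points per layer, near side, at several y'"""
    st(); im,d,p=look(); h=cv2.cvtColor(im,cv2.COLOR_RGB2HSV); b=(cv2.inRange(h,(5,120,20),(14,255,190))>0)&(d>0)
    q=p[b]; s=np.asarray(sf(q[:,:2])); 
    for k in range(5):
        r=[]
        for y in ys:
            m=(abs(q[:,2]-(16+8*k))<2.5)&(abs(s[:,1-ax]-y)<12)
            r.append((int(m.sum()),round(float(pick(s[m,ax])),1)) if m.sum()>3 else None)
        print("layer",k+1,r)
    return im,d,p
E
python3 - <<'E'
from h import *
np.save("/tmp/p.npy",face()[2])
tops([52])
E
```

```text
t 52.65 tcp [501.5 -65.6  88.1] yaw 85.98 F [ 0.2  0.6 -0.5] w 0.999 g 0.0 q [-0.13  0.34 -0.43  0.8   0.    1.51]
layer 1 [(60, -64.4), (60, -64.7), (97, -64.8), (88, -64.8)]
layer 2 [(75, -64.5), (65, -64.5), (104, -64.8), (107, -64.7)]
layer 3 [(59, -64.5), (80, -64.5), (119, -64.6), (118, -64.6)]
layer 4 [(67, -64.4), (86, -64.4), (117, -64.4), (130, -64.3)]
layer 5 [(103, -63.9), (143, -64.0), (563, -271.6), (534, -273.8)]
t 52.7 tcp [501.5 -65.6  88.2] yaw 86.05 F [-0.5 -0.3 -0.4] w 0.999 g 0.0 q [-0.13  0.34 -0.43  0.8   0.    1.51]
z 52 x' -32.2 y' 1.0  129.2 x 66.9  ang 90.1 x -65.6 1.3 y -63.6 65.7
```

All five layers are flush and in line within 0.5 mm, so step 1 is met. Next I'll grip the pack low at its +y end and draw it back from the stop.

```bash
python3 - <<'E'
from plan import *
plan([S(-32,51,90,85.9),S(-32,51,7,85.9),S(-106,50,7,85.9)])
E
```

```text
to [627.1, 16.6, 90, 85.9] row [0.3036, 0.3933, -0.0, 0, 0, 0.0] n 5
to [627.1, 16.6, 7, 85.9] row [0.0, -0.0, 0.2766, 0, 0, 0.0] n 3
to [553.2, 20.9, 7, 85.9] row [-0.0033, -0.2467, 0.0, 0, 0, 0.0] n 3
```

Emit:
{"fn": "servo_tool", "kwargs": {"deltas": [[0.3036,0.3933,0,0,0,0,1],[0.3036,0.3933,0,0,0,0,1],[0.3036,0.3933,0,0,0,0,1],[0.3036,0.3933,0,0,0,0,1],[0.3036,0.3933,0,0,0,0,1],[0.3036,0.3933,0,0,0,0,1]]}}

```text
clock: 53.25
ee_pos: [626.5, 17.8, 88.5]
orientation: [-2.293, -2.143, -0.005]
contact_force: [0.2, 0.2, -0.2]
width: 1.003
grasp_force: 0.0
```

Emit:
{"fn": "servo_tool", "kwargs": {"deltas": [[0,0,0.1,0,0,0,1],[0,0,0.18,0,0,0,1],[0,0,0.24,0,0,0,1],[0,0,0.265,0,0,0,1],[0,0,0.2766,0,0,0,1],[0,0,0.2766,0,0,0,1],[0,0,0.2766,0,0,0,1]]}}

```text
clock: 53.83
ee_pos: [626.1, 17.0, 7.4]
orientation: [-2.297, -2.139, -0.007]
contact_force: [-0.4, 0.2, 0.3]
width: 1.0
grasp_force: 0.0
```

Emit:
{"fn": "servo_tool", "kwargs": {"deltas": [[0,0,0,0,0,0,0.4],[0,0,0,0,0,0,0.4],[0,0,0,0,0,0,0.4],[0,0,0,0,0,0,0.4],[0,0,0,0,0,0,0.4],[0,0,0,0,0,0,0.4]], "newtons": 80}}

```text
clock: 54.33
ee_pos: [627.1, 17.3, 8.2]
orientation: [-2.298, -2.141, -0.009]
contact_force: [-0.8, -0.2, 5.8]
width: 0.764
grasp_force: 89.5
```

```bash
python3 - <<'E'
from h import *
st()
E
```

```text
t 54.33 tcp [627.1  17.3   8.2] yaw 85.95 F [-0.8 -0.2  5.8] w 0.764 g 89.4898167790752 q [ 0.03  0.59 -0.22  0.75  0.    1.67]
```

Emit:
{"fn": "servo_tool", "kwargs": {"deltas": [[-0.0033,-0.02,0,0,0,0,0.4],[-0.0033,-0.05,0,0,0,0,0.4],[-0.0033,-0.09,0,0,0,0,0.4],[-0.0033,-0.13,0,0,0,0,0.4],[-0.0033,-0.17,0,0,0,0,0.4],[-0.0033,-0.21,0,0,0,0,0.4],[-0.0033,-0.235,0,0,0,0,0.4],[-0.0033,-0.2467,0,0,0,0,0.4]]}}

```text
clock: 55.0
ee_pos: [553.0, 21.5, 8.2]
orientation: [2.298, 2.141, 0.011]
contact_force: [5.3, -0.8, 5.5]
width: 0.768
grasp_force: 89.5
```

Emit:
{"fn": "servo_tool", "kwargs": {"deltas": [[0,0,0,0,0,0,0.4],[0,0,0,0,0,0,0.9],[0,0,0,0,0,0,1],[0,0,0,0,0,0,1],[0,0,-0.18,0,0,0,1],[0,0,-0.3,0,0,0,1],[0,0,-0.3,0,0,0,1],[0,0,-0.3,0,0,0,1]]}}

```text
clock: 55.67
ee_pos: [554.2, 21.2, 99.3]
orientation: [2.298, 2.141, 0.013]
contact_force: [-0.6, -0.8, -0.4]
width: 0.998
grasp_force: 0.0
```

```bash
python3 - <<'E'
from h import *
tops([20,28,36,44,52])
face()
E
```

```text
t 55.67 tcp [554.2  21.2  99.3] yaw 85.94 F [-0.6 -0.8 -0.4] w 0.998 g 0.0 q [ 0.04  0.39 -0.31  0.87  0.    1.68]
z 52 x' -108.3 y' 7.5  117.2 x 64.8  ang 90.8 x -141.2 -75.4 y -51.0 66.5
t 55.72 tcp [552.4  21.2  97.2] yaw 85.94 F [-0.3  0.1 -0. ] w 0.999 g 0.0 q [ 0.04  0.39 -0.31  0.87  0.    1.68]
layer 1 [None, None, (13, -261.0), (42, -269.0)]
layer 2 [None, None, (13, -260.6), (39, -267.7)]
layer 3 [None, None, (14, -260.6), (55, -269.2)]
layer 4 [None, None, (21, -260.3), (48, -267.5)]
layer 5 [None, (19, -278.6), (216, -274.4), (224, -278.1)]
```

```bash
python3 - <<'E'
from plan import *
json.dump(S(-106,50,97,85.9),open("cmd.json","w"))
plan([S(-106.5,1,97,85.9),S(-106.5,1,7,85.9),S(-106.5,1,7.5,131),S(-106.5,1,7.5,175.9),S(-70,1,7.5,175.9)])
E
```

```text
to [549.2, -28.0, 97, 85.9] row [-0.1635, -0.0016, -0.0, 0, 0, 0.0] n 3
to [549.2, -28.0, 7, 85.9] row [-0.0, -0.0, 0.3, 0, 0, 0.0] n 4
to [549.2, -28.0, 7.5, 131] row [-0.0, -0.0, -0.0017, 0, 0, -0.2506] n 8
to [549.2, -28.0, 7.5, 175.9] row [0.0, -0.0001, 0.0, 0, 0, -0.2494] n 8
to [585.7, -30.6, 7.5, 175.9] row [-0.122, 0.0001, 0.0, 0, 0, 0.0] n 2
```

Emit:
{"fn": "servo_tool", "kwargs": {"deltas": [[-0.1633,-0.0017,0,0,0,0,1],[-0.1633,-0.0017,0,0,0,0,1],[-0.1633,-0.0017,0,0,0,0,1],[-0.1633,-0.0017,0,0,0,0,1]]}}

```text
clock: 56.1
ee_pos: [546.2, -27.8, 94.3]
orientation: [-2.296, -2.135, -0.002]
contact_force: [0.2, 0.2, 0.3]
width: 0.999
grasp_force: 0.0
```

Emit:
{"fn": "servo_tool", "kwargs": {"deltas": [[0,0,0.1,0,0,0,1],[0,0,0.2,0,0,0,1],[0,0,0.27,0,0,0,1],[0,0,0.3,0,0,0,1],[0,0,0.3,0,0,0,1],[0,0,0.3,0,0,0,1]]}}

```text
clock: 56.6
ee_pos: [547.5, -26.6, 5.8]
orientation: [-2.295, -2.139, -0.004]
contact_force: [0.5, 1.2, 0.5]
width: 1.003
grasp_force: 0.0
```

Emit:
{"fn": "servo_tool", "kwargs": {"deltas": [[0,0,0,0,0,0,0.4],[0,0,0,0,0,0,0.4],[0,0,0,0,0,0,0.4],[0,0,0,0,0,0,0.4],[0,0,0,0,0,0,0.4],[0,0,0,0,0,0,0.4]], "newtons": 90}}

```text
clock: 57.1
ee_pos: [549.6, -27.2, 7.9]
orientation: [-2.298, -2.141, -0.01]
contact_force: [-0.1, 1.3, 6.7]
width: 0.763
grasp_force: 100.7
```

Emit:
{"fn": "servo_tool", "kwargs": {"deltas": [[0,0,-0.0017,0,0,-0.03,0.4],[0,0,-0.0017,0,0,-0.06,0.4],[0,0,-0.0017,0,0,-0.09,0.4],[0,0,-0.0017,0,0,-0.12,0.4],[0,0,-0.0017,0,0,-0.15,0.4],[0,0,-0.0017,0,0,-0.18,0.4],[0,0,-0.0017,0,0,-0.21,0.4],[0,0,-0.0017,0,0,-0.24,0.4]]}}

```text
clock: 57.77
ee_pos: [548.4, -27.0, 7.9]
orientation: [-1.343, -2.839, -0.009]
contact_force: [-1.3, 1.9, 5.6]
width: 0.762
grasp_force: 100.4
```

Emit:
{"fn": "servo_tool", "kwargs": {"deltas": [[0,0,0,0,0,-0.03,0.4],[0,0,0,0,0,-0.06,0.4],[0,0,0,0,0,-0.09,0.4],[0,0,0,0,0,-0.12,0.4],[0,0,0,0,0,-0.15,0.4],[0,0,0,0,0,-0.18,0.4],[0,0,0,0,0,-0.21,0.4],[0,0,0,0,0,-0.235,0.4]]}}

```text
clock: 58.43
ee_pos: [547.9, -27.1, 8.0]
orientation: [0.228, 3.133, 0.008]
contact_force: [-1.6, 1.2, 6.6]
width: 0.767
grasp_force: 100.5
```

Emit:
{"fn": "servo_tool", "kwargs": {"deltas": [[0,0,0,0,0,-0.015,0.4],[0,0,0,0,0,-0.025,0.4],[0,0,0,0,0,-0.025,0.4],[0,0,0,0,0,-0.025,0.4]]}}

```text
clock: 58.77
ee_pos: [548.0, -27.3, 8.0]
orientation: [0.111, 3.139, 0.007]
contact_force: [-1.8, 0.9, 6.2]
width: 0.765
grasp_force: 100.6
```

```bash
python3 - <<'E'
from h import *
tops([20,28,36,44,52])
E
```

```text
t 58.77 tcp [548.  -27.3   8. ] yaw 175.95 F [-1.8  0.9  6.2] w 0.765 g 100.58619431219995 q [-0.05  0.49 -0.43  0.65  0.    0.02]
z 44 x' -171.9 y' 1.1  65.3 x 3.4  ang 90.6 x -173.6 -169.9 y -31.5 33.8
z 52 x' -129.1 y' 1.2  83.6 x 65.6  ang 0.7 x -171.2 -87.0 y -31.8 34.1
```

Emit:
{"fn": "servo_tool", "kwargs": {"deltas": [[-0.02,0,0,0,0,0,0.4],[-0.045,0,0,0,0,0,0.4],[-0.07,0,0,0,0,0,0.4],[-0.095,0,0,0,0,0,0.4],[-0.115,0,0,0,0,0,0.4],[-0.123,0,0,0,0,0,0.4],[-0.123,0,0,0,0,0,0.4]]}}

```text
clock: 59.4
ee_pos: [583.1, -30.1, 7.9]
orientation: [-0.112, -3.137, -0.006]
contact_force: [-5.1, 0.3, 8.7]
width: 0.766
grasp_force: 101.0
```

Emit:
{"fn": "servo_tool", "kwargs": {"deltas": [[0,0,0,0,0,0,0.9],[0,0,0,0,0,0,1],[0,0,0,0,0,0,1],[0,0,-0.18,0,0,0,1],[0,0,-0.34,0,0,0,1],[0,0,-0.34,0,0,0,1],[0,0,-0.34,0,0,0,1]]}}

```text
clock: 59.98
ee_pos: [589.0, -30.6, 114.2]
orientation: [0.111, 3.129, 0.007]
contact_force: [0.5, 0.3, 0.4]
width: 1.002
grasp_force: 0.0
```

```bash
python3 - <<'E'
from h import *
from plan import *
tops([20,28,36,44,52])
json.dump(S(-69.6,1,109.5,175.9),open("cmd.json","w"))
plan([S(-165,1.2,109.5,175.9),S(-165,1.2,11,175.9),S(-145,1.2,11,175.9)])
E
```

```text
t 59.98 tcp [589.  -30.6 114.2] yaw 175.94 F [0.5 0.3 0.4] w 1.002 g 0.0 q [-0.05  0.43 -0.2   0.93  0.    0.02]
z 52 x' -73.5 y' 1.1  127.9 x 64.5  ang 0.7 x -137.2 -9.5 y -31.7 33.9
to [490.9, -23.6, 109.5, 175.9] row [0.3179, 0.0006, -0.0, 0, 0, 0.0] n 4
to [490.9, -23.6, 11, 175.9] row [-0.0, 0.0, 0.3283, 0, 0, 0.0] n 4
to [510.9, -25.0, 11, 175.9] row [-0.0669, 0.0001, 0.0, 0, 0, 0.0] n 2
```

Emit:
{"fn": "servo_tool", "kwargs": {"deltas": [[0.3179,0.0006,0,0,0,0,0],[0.3179,0.0006,0,0,0,0,0],[0.3179,0.0006,0,0,0,0,0],[0.3179,0.0006,0,0,0,0,0],[0.3179,0.0006,0,0,0,0,0],[0.3179,0.0006,0,0,0,0,0]]}}

```text
clock: 60.53
ee_pos: [490.8, -23.5, 108.3]
orientation: [0.111, 3.138, 0.007]
contact_force: [0.7, 0.4, 0.2]
width: 0.498
grasp_force: 0.0
```

Emit:
{"fn": "servo_tool", "kwargs": {"deltas": [[0,0,0.1,0,0,0,0],[0,0,0.2,0,0,0,0],[0,0,0.28,0,0,0,0],[0,0,0.31,0,0,0,0],[0,0,0.3283,0,0,0,0],[0,0,0.3283,0,0,0,0],[0,0,0.3283,0,0,0,0]]}}

```text
clock: 61.12
ee_pos: [491.4, -23.1, 10.9]
orientation: [0.111, 3.137, 0.007]
contact_force: [0.3, -0.4, -0.1]
width: 0.497
grasp_force: 0.0
```

Emit:
{"fn": "servo_tool", "kwargs": {"deltas": [[-0.015,0,0,0,0,0,0],[-0.03,0,0,0,0,0,0],[-0.045,0,0,0,0,0,0],[-0.06,0,0,0,0,0,0],[-0.07,0,0,0,0,0,0],[-0.08,0,0,0,0,0,0],[-0.09,0,0,0,0,0,0],[-0.1,0,0,0,0,0,0]]}}

```text
clock: 61.78
ee_pos: [510.1, -24.4, 10.1]
orientation: [-0.112, -3.123, -0.008]
contact_force: [-23.3, 2.2, 30.6]
width: 0.501
grasp_force: 15.5
```

Emit:
{"fn": "servo_tool", "kwargs": {"deltas": [[-0.005,0,0,0,0,0,0],[-0.01,0,0,0,0,0,0],[-0.015,0,0,0,0,0,0],[-0.015,0,0,0,0,0,0],[-0.015,0,0,0,0,0,0]]}}

```text
clock: 62.2
ee_pos: [510.1, -24.5, 10.1]
orientation: [-0.112, -3.116, -0.009]
contact_force: [-25.2, 3.3, 33.0]
width: 0.501
grasp_force: 16.9
```

```bash
python3 - <<'E'
from h import *
st()
E
```

```text
t 62.2 tcp [510.1 -24.5  10.1] yaw 175.9 F [-25.2   3.3  33. ] w 0.501 g 16.903182002738504 q [-0.05  0.45 -0.5   0.65  0.01  0.02]
```

Emit:
{"fn": "servo_tool", "kwargs": {"deltas": [[0.02,0,-0.005,0,0,0,0],[0.03,0,-0.013,0,0,0,0],[0.03,0,-0.013,0,0,0,0]]}}

```text
clock: 62.45
ee_pos: [514.3, -24.7, 14.2]
orientation: [-0.111, -3.139, -0.007]
contact_force: [-3.1, 1.1, 1.8]
width: 0.496
grasp_force: 1.8
```

Emit:
{"fn": "servo_tool", "kwargs": {"deltas": [[-0.01,0,0,0,0,0,0],[-0.02,0,0,0,0,0,0],[-0.03,0,0,0,0,0,0],[-0.03,0,0,0,0,0,0]]}}

```text
clock: 62.78
ee_pos: [516.1, -24.9, 12.7]
orientation: [-0.111, -3.125, -0.008]
contact_force: [-16.5, 1.4, 12.3]
width: 0.498
grasp_force: 8.4
```

```bash
python3 - <<'E'
from h import *
st()
E
```

```text
t 62.78 tcp [516.1 -24.9  12.7] yaw 175.95 F [-16.5   1.4  12.3] w 0.498 g 8.425568484817632 q [-0.05  0.45 -0.49  0.65  0.01  0.02]
```

```bash
python3 - <<'E'
from plan import *
json.dump(S(-130.5,1.2,14.9,175.9),open("cmd.json","w"))
plan([S(-160,1.2,15,175.9),S(-160,1.2,110,175.9),S(-66,1.2,110,175.9),S(-66,1.2,8,175.9),S(-66,1.2,110,175.9)])
E
```

```text
to [495.9, -24.0, 15, 175.9] row [0.0982, -0.0, -0.0003, 0, 0, 0.0] n 2
to [495.9, -24.0, 110, 175.9] row [0.0, -0.0, -0.3167, 0, 0, 0.0] n 4
to [589.7, -30.7, 110, 175.9] row [-0.3134, 0.0001, -0.0, 0, 0, 0.0] n 4
to [589.7, -30.7, 8, 175.9] row [-0.0, -0.0, 0.34, 0, 0, 0.0] n 4
to [589.7, -30.7, 110, 175.9] row [-0.0, -0.0, -0.34, 0, 0, 0.0] n 4
```

Emit:
{"fn": "servo_tool", "kwargs": {"deltas": [[0.04,0,0,0,0,0,0],[0.08,0,0,0,0,0,0],[0.0983,0,0,0,0,0,0],[0.0983,0,0,0,0,0,0]]}}

```text
clock: 63.12
ee_pos: [494.5, -23.3, 14.0]
orientation: [0.111, 3.139, 0.007]
contact_force: [-0.1, 0.0, 0.3]
width: 0.5
grasp_force: 0.0
```

Emit:
{"fn": "servo_tool", "kwargs": {"deltas": [[0,0,-0.3167,0,0,0,1],[0,0,-0.3167,0,0,0,1],[0,0,-0.3167,0,0,0,1],[0,0,-0.3167,0,0,0,1]]}}

```text
clock: 63.45
ee_pos: [500.1, -24.1, 113.6]
orientation: [0.111, 3.128, 0.007]
contact_force: [0.5, -0.2, -0.7]
width: 1.0
grasp_force: 0.0
```

Emit:
{"fn": "servo_tool", "kwargs": {"deltas": [[-0.3133,0,0,0,0,0,1],[-0.3133,0,0,0,0,0,1],[-0.3133,0,0,0,0,0,1],[-0.3133,0,0,0,0,0,1],[-0.3133,0,0,0,0,0,1],[-0.3133,0,0,0,0,0,1]]}}

```text
clock: 63.95
ee_pos: [586.9, -30.3, 107.9]
orientation: [-0.111, -3.137, -0.007]
contact_force: [-0.4, 0.3, 0.1]
width: 0.999
grasp_force: 0.0
```

```bash
python3 - <<'E'
from h import *
tops([20,28,36,44,52])
face(ys=(-22,0,22))
E
```

```text
t 63.95 tcp [586.9 -30.3 107.9] yaw 175.94 F [-0.4  0.3  0.1] w 0.999 g 0.0 q [-0.05  0.44 -0.2   0.93  0.    0.02]
z 52 x' -64.0 y' 0.8  129.1 x 65.6  ang 0.0 x -128.5 0.6 y -32.0 33.6
t 64.0 tcp [586.6 -30.3 108.2] yaw 175.94 F [-0.8  0.4 -0.5] w 0.999 g 0.0 q [-0.05  0.44 -0.2   0.93  0.    0.02]
layer 1 [(25, -128.5), (12, -128.3), (4, -128.2)]
layer 2 [(20, -128.3), (12, -128.9), (4, -128.2)]
layer 3 [(18, -128.0), (30, -128.5), (23, -128.0)]
layer 4 [None, None, None]
layer 5 [(80, -83.5), (99, -78.4), (88, -76.8)]
```

The ends are flush. Next I'll squeeze the sides into line and check.

Emit:
{"fn": "servo_tool", "kwargs": {"deltas": [[0,0,0.12,0,0,0,1],[0,0,0.22,0,0,0,1],[0,0,0.3,0,0,0,1],[0,0,0.33,0,0,0,1],[0,0,0.34,0,0,0,1],[0,0,0.34,0,0,0,1],[0,0,0.34,0,0,0,1]]}}

```text
clock: 64.63
ee_pos: [589.3, -30.0, 8.5]
orientation: [0.111, 3.137, 0.007]
contact_force: [1.2, 0.1, -0.3]
width: 1.002
grasp_force: 0.0
```

Emit:
{"fn": "servo_tool", "kwargs": {"deltas": [[0,0,0,0,0,0,0.6],[0,0,0,0,0,0,0.5],[0,0,0,0,0,0,0.4],[0,0,0,0,0,0,0.4],[0,0,0,0,0,0,0.4],[0,0,0,0,0,0,0.4],[0,0,0,0,0,0,0.4]], "newtons": 50}}

```text
clock: 65.22
ee_pos: [589.7, -30.3, 9.0]
orientation: [0.111, 3.136, 0.007]
contact_force: [-0.9, -1.9, 6.0]
width: 0.764
grasp_force: 57.0
```

Emit:
{"fn": "servo_tool", "kwargs": {"deltas": [[0,0,0,0,0,0,0.9],[0,0,0,0,0,0,1],[0,0,0,0,0,0,1],[0,0,0,0,0,0,1],[0,0,-0.15,0,0,0,1],[0,0,-0.34,0,0,0,1],[0,0,-0.34,0,0,0,1],[0,0,-0.34,0,0,0,1]]}}

```text
clock: 65.88
ee_pos: [592.3, -30.6, 114.5]
orientation: [0.111, 3.13, 0.007]
contact_force: [0.6, 0.3, 0.6]
width: 0.999
grasp_force: 0.0
```

```bash
python3 - <<'E'
from h import *
tops([20,28,36,44,52])
face(ys=(-22,0,22))
im,d=cams.get_image("top"); h=cv2.cvtColor(im,cv2.COLOR_RGB2HSV); k=cv2.inRange(h,(0,0,0),(180,140,75)); k[:,:300]=0;k[:,370:]=0
print("dark",rects("top",k,30,amin=80))
E
```

```text
t 65.88 tcp [592.3 -30.6 114.5] yaw 175.94 F [0.6 0.3 0.6] w 0.999 g 0.0 q [-0.05  0.44 -0.19  0.94  0.    0.02]
z 52 x' -66.6 y' 1.2  127.2 x 64.5  ang 0.0 x -130.2 -3.0 y -31.0 33.5
t 65.93 tcp [590.6 -30.5 111.9] yaw 175.95 F [-0.3 -0.6 -1.1] w 0.998 g 0.0 q [-0.05  0.44 -0.19  0.93  0.    0.02]
layer 1 [None, None, None]
layer 2 [(26, -128.6), (29, -128.5), (23, -128.6)]
layer 3 [(27, -128.3), (31, -128.1), (25, -128.3)]
layer 4 [None, None, None]
layer 5 [(70, -80.6), (100, -73.3), (108, -81.2)]
dark [[ 609.4 -277.5   85.5   45.4   82.2]]
```

```bash
python3 - <<'E'
from plan import *
json.dump(S(-66,1.2,110,175.9),open("cmd.json","w"))
plan([S(-66,-100,140,131),S(-66,-170,110,84)])
E
```

```text
to [582.4, -131.6, 140, 131] row [0.0002, -0.3372, -0.1, 0, 0, 0.2494] n 8
to [577.4, -201.4, 110, 84] row [-0.1646, -0.1653, 0.1, 0, 0, 0.2612] n 8
```

Emit:
{"fn": "servo_tool", "kwargs": {"deltas": [[0.0002,-0.3372,-0.1,0,0,0.2494,0.6],[0.0002,-0.3372,-0.1,0,0,0.2494,0.6],[0.0002,-0.3372,-0.1,0,0,0.2494,0.6],[0.0002,-0.3372,-0.1,0,0,0.2494,0.6],[0.0002,-0.3372,-0.1,0,0,0.2494,0.6],[0.0002,-0.3372,-0.1,0,0,0.2494,0.6],[0.0002,-0.3372,-0.1,0,0,0.2494,0.6],[0.0002,-0.3372,-0.1,0,0,0.2494,0.6]]}}

```text
clock: 66.7
ee_pos: [579.4, -131.3, 136.2]
orientation: [-1.3, -2.853, -0.005]
contact_force: [-0.8, -0.0, -0.2]
width: 0.8
grasp_force: 0.0
```

Emit:
{"fn": "servo_tool", "kwargs": {"deltas": [[-0.1646,-0.1653,0.1,0,0,0.2612,0.6],[-0.1646,-0.1653,0.1,0,0,0.2612,0.6],[-0.1646,-0.1653,0.1,0,0,0.2612,0.6],[-0.1646,-0.1653,0.1,0,0,0.2612,0.6],[-0.1646,-0.1653,0.1,0,0,0.2612,0.6],[-0.1646,-0.1653,0.1,0,0,0.2612,0.6],[-0.1646,-0.1653,0.1,0,0,0.2612,0.6],[-0.1646,-0.1653,0.1,0,0,0.2612,0.6]]}}

```text
clock: 67.37
ee_pos: [575.0, -200.7, 106.6]
orientation: [-2.329, -2.099, -0.003]
contact_force: [-0.1, -0.7, -0.1]
width: 0.8
grasp_force: 0.0
```

```bash
python3 - <<'E'
from h import *
face(ys=(-105,-65,-25),ax=1)
tops([20,28,36,44,52])
im,d,p=look(); z=p[...,2]; h=cv2.cvtColor(im,cv2.COLOR_RGB2HSV)
ok=(d>0)&(p[...,1]<-190)&(p[...,1]>-400)&(p[...,0]>520)&(p[...,0]<720)&(h[...,2]<110)
for lo,hi in ((15,25),(47,57)):
    q=p[ok&(z>lo)&(z<hi)]
    if len(q)>20: print(lo,len(q),q.mean(0).round(1),cv2.minAreaRect(q[:,:2].astype(np.float32)))
E
```

```text
t 67.37 tcp [ 575.  -200.7  106.6] yaw 84.04 F [-0.1 -0.7 -0.1] w 0.8 g 0.0 q [-0.34  0.48 -0.14  0.96  0.    1.34]
layer 1 [(43, -31.4), (41, -31.4), (43, -31.6)]
layer 2 [(52, -31.6), (45, -31.4), (39, -31.5)]
layer 3 [(49, -31.6), (53, -31.5), (55, -31.6)]
layer 4 [(53, -31.6), (63, -31.7), (53, -31.6)]
layer 5 [(83, -31.7), (79, -31.5), (77, -31.5)]
t 67.42 tcp [ 575.1 -200.7  106.8] yaw 84.19 F [ 0.2  0.6 -0.4] w 0.799 g 0.0 q [-0.34  0.48 -0.14  0.96  0.    1.33]
z 52 x' -63.2 y' -26.3  129.5 x 16.0  ang 178.3 x -127.7 1.6 y -32.8 -16.3
15 2559 [ 610.7 -277.3   19.8] ((629.7674560546875, -312.6338195800781), (87.26686096191406, 167.34552001953125), 24.221189498901367)
47 1111 [ 626.4 -294.5   51.5] ((642.4967651367188, -322.7147521972656), (48.52996063232422, 152.57176208496094), 34.702110290527344)
```

The pack is square and flush within 0.3 mm. Now the weight.

```bash
python3 - <<'E'
from h import *
im,d,p=look(); z=p[...,2]; h=cv2.cvtColor(im,cv2.COLOR_RGB2HSV)
ok=(d>0)&(np.hypot(p[...,0]-609,p[...,1]+277)<62)&(h[...,2]<110)
for lo,hi in ((17,23),(48,54)):
    m=(ok&(z>lo)&(z<hi)).astype(np.uint8); n,l,s,_=cv2.connectedComponentsWithStats(m)
    for k in range(1,n):
        if s[k,4]>150:
            q=p[l==k]; print(lo,s[k],q.mean(0).round(1),cv2.minAreaRect(q[:,:2].astype(np.float32)))
from plan import plan
plan([[609.4,-277.5,130,82.2]],False)
E
```

```text
17 [ 272  231   63   83 2188] [ 605.5 -271.1   19.9] ((613.2885131835938, -281.7760314941406), (91.33112335205078, 48.663021087646484), 78.88850402832031)
17 [312 285  12  29 177] [ 630.9 -313.7   20. ] ((631.7899780273438, -311.3616638183594), (34.82001495361328, 8.829607009887695), 81.40608978271484)
48 [295 261  23  64 923] [ 614.8 -280.4   51.5] ((615.7673950195312, -281.0517578125), (64.1660385131836, 14.31159496307373), 81.9093017578125)
to [609.4, -277.5, 130, 82.2] row [-0.2411, 0.1327, -0.0667, 0, 0, 0.01] n 4
```

```bash
python3 - <<'E'
from plan import *
plan([[615.5,-281,110,81.9],[615.5,-281,30,81.9],[615.5,-281,150,81.9]])
E
```

```text
to [615.5, -281, 110, 81.9] row [-0.2506, 0.1541, -0.0, 0, 0, 0.0116] n 4
to [615.5, -281, 30, 81.9] row [0.0, 0.0, 0.2667, 0, 0, 0.0] n 3
to [615.5, -281, 150, 81.9] row [0.0, 0.0, -0.4, 0, 0, 0.0] n 4
```

Emit:
{"fn": "servo_tool", "kwargs": {"deltas": [[-0.2506,0.1541,0,0,0,0.0116,0],[-0.2506,0.1541,0,0,0,0.0116,0],[-0.2506,0.1541,0,0,0,0.0116,0],[-0.2506,0.1541,0,0,0,0.0116,0],[-0.2506,0.1541,0,0,0,0.0116,0],[-0.2506,0.1541,0,0,0,0.0116,0]]}}

```text
clock: 68.07
ee_pos: [613.4, -279.6, 107.6]
orientation: [-2.367, -2.058, -0.005]
contact_force: [0.3, -0.3, -0.1]
width: 0.5
grasp_force: 0.0
```

Emit:
{"fn": "servo_tool", "kwargs": {"deltas": [[0,0,0.1,0,0,0,0],[0,0,0.18,0,0,0,0],[0,0,0.24,0,0,0,0],[0,0,0.2667,0,0,0,0],[0,0,0.2667,0,0,0,0],[0,0,0.2667,0,0,0,0]]}}

```text
clock: 68.57
ee_pos: [614.1, -279.5, 28.3]
orientation: [-2.368, -2.059, -0.005]
contact_force: [0.0, 0.6, 0.5]
width: 0.501
grasp_force: 0.0
```

Emit:
{"fn": "servo_tool", "kwargs": {"deltas": [[0,0,0,0,0,0,-0.9],[0,0,0,0,0,0,-0.9],[0,0,0,0,0,0,-0.9],[0,0,0,0,0,0,-0.9],[0,0,0,0,0,0,-0.9],[0,0,0,0,0,0,-0.9]], "newtons": 90}}

```text
clock: 69.07
ee_pos: [616.0, -280.9, 29.8]
orientation: [2.372, 2.06, 0.009]
contact_force: [0.4, 0.8, 6.3]
width: 0.143
grasp_force: 88.3
```

```bash
python3 - <<'E'
from h import *
st()
E
```

```text
t 69.07 tcp [ 616.  -280.9   29.8] yaw 81.96 F [0.4 0.8 6.3] w 0.143 g 88.28226685523987 q [-0.43  0.64 -0.05  0.87  0.    1.28]
```

Emit:
{"fn": "servo_tool", "kwargs": {"deltas": [[0,0,-0.08,0,0,0,-0.9],[0,0,-0.16,0,0,0,-0.9],[0,0,-0.25,0,0,0,-0.9],[0,0,-0.34,0,0,0,-0.9],[0,0,-0.4,0,0,0,-0.9],[0,0,-0.4,0,0,0,-0.9]]}}

```text
clock: 69.57
ee_pos: [615.5, -281.8, 151.0]
orientation: [2.371, 2.059, 0.008]
contact_force: [1.6, -1.1, -6.4]
width: 0.144
grasp_force: 89.6
```

```bash
python3 - <<'E'
from h import *
from plan import *
st()
plan([S(-72,-140,150,113),S(-70,-70,150,145),S(-64.5,1,150,175.9),S(-64.5,1,90,175.9),S(-64.5,1,82.5,175.9)])
E
```

```text
t 69.57 tcp [ 615.5 -281.8  151. ] yaw 81.94 F [ 1.6 -1.1 -6.4] w 0.144 g 89.59149599075317 q [-0.43  0.56  0.12  1.13  0.    1.28]
to [573.6, -171.1, 150, 113] row [0.343, -0.1899, -0.0, 0, 0, -0.1728] n 6
to [580.6, -101.4, 150, 145] row [0.2047, 0.1123, -0.0, 0, 0, -0.1777] n 6
to [591.1, -31.0, 150, 175.9] row [0.106, 0.2123, -0.0, 0, 0, -0.1717] n 6
to [591.1, -31.0, 90, 175.9] row [-0.0001, 0.0, 0.2, 0, 0, 0.0] n 3
to [591.1, -31.0, 82.5, 175.9] row [0.0, 0.0, 0.025, 0, 0, 0.0] n 2
```

Fz is −6.4 N, so the weight is held.

Emit:
{"fn": "servo_tool", "kwargs": {"deltas": [[0.06,-0.033,0,0,0,-0.03,-0.9],[0.13,-0.072,0,0,0,-0.065,-0.9],[0.2,-0.11,0,0,0,-0.1,-0.9],[0.27,-0.15,0,0,0,-0.135,-0.9],[0.343,-0.1899,0,0,0,-0.1728,-0.9],[0.343,-0.1899,0,0,0,-0.1728,-0.9]]}}

```text
clock: 70.07
ee_pos: [566.7, -165.5, 144.9]
orientation: [-1.716, -2.614, -0.006]
contact_force: [-1.1, -0.3, -7.6]
width: 0.142
grasp_force: 89.5
```

Emit:
{"fn": "servo_tool", "kwargs": {"deltas": [[0.04,0.022,0,0,0,-0.035,-0.9],[0.08,0.044,0,0,0,-0.07,-0.9],[0.12,0.066,0,0,0,-0.105,-0.9],[0.16,0.088,0,0,0,-0.14,-0.9],[0.2047,0.1123,0,0,0,-0.1777,-0.9],[0.2047,0.1123,0,0,0,-0.1777,-0.9]]}}

```text
clock: 70.57
ee_pos: [577.2, -98.2, 145.8]
orientation: [-0.933, -2.992, -0.01]
contact_force: [0.5, -0.7, -8.8]
width: 0.146
grasp_force: 89.5
```

Emit:
{"fn": "servo_tool", "kwargs": {"deltas": [[0.02,0.042,0,0,0,-0.034,-0.9],[0.042,0.085,0,0,0,-0.068,-0.9],[0.064,0.128,0,0,0,-0.103,-0.9],[0.085,0.17,0,0,0,-0.137,-0.9],[0.106,0.2123,0,0,0,-0.1717,-0.9],[0.106,0.2123,0,0,0,-0.1717,-0.9],[0.106,0.2123,0,0,0,-0.1717,-0.9]]}}

```text
clock: 71.15
ee_pos: [588.1, -30.7, 146.9]
orientation: [-0.113, -3.135, -0.006]
contact_force: [-0.5, -0.2, -8.5]
width: 0.143
grasp_force: 89.6
```

Emit:
{"fn": "servo_tool", "kwargs": {"deltas": [[0,0,0.06,0,0,0,-0.9],[0,0,0.12,0,0,0,-0.9],[0,0,0.17,0,0,0,-0.9],[0,0,0.2,0,0,0,-0.9],[0,0,0.2,0,0,0,-0.9],[0,0,0.2,0,0,0,-0.9]]}}

```text
clock: 71.65
ee_pos: [588.7, -31.2, 88.2]
orientation: [-0.113, -3.137, -0.007]
contact_force: [0.6, -0.1, -7.5]
width: 0.141
grasp_force: 89.5
```

```bash
python3 - <<'E'
from h import *
tops([52],4)
im,d,p=look(); z=p[...,2]; h=cv2.cvtColor(im,cv2.COLOR_RGB2HSV)
o=manip.get_obs()["ee_pos"]
m=((d>0)&(np.hypot(p[...,0]-o[0],p[...,1]-o[1])<60)&(h[...,2]<110)&(h[...,1]<110)&(z>60)&(z<90)); q=p[m]
print(len(q),q.mean(0).round(1),np.percentile(q[:,2],[5,50,95]).round(1),sf(q[:,:2]).min(0),sf(q[:,:2]).max(0))
E
```

```text
t 71.65 tcp [588.7 -31.2  88.2] yaw 175.86 F [ 0.6 -0.1 -7.5] w 0.141 g 89.49363827705383 q [-0.06  0.46 -0.22  0.89  0.    0.02]
z 52 x' -80.0 y' 1.6  94.4 x 65.7  ang 0.2 x -127.1 -32.9 y -31.4 34.5
5838 [563.5 -29.2  78.5] [73.2 79.  80.2] [-109.4  -24.3] [-56.5  25.8]
```

Emit:
{"fn": "servo_tool", "kwargs": {"deltas": [[0,0,0.008,0,0,0,-0.9],[0,0,0.014,0,0,0,-0.9],[0,0,0.02,0,0,0,-0.9],[0,0,0.02,0,0,0,-0.9],[0,0,0.02,0,0,0,-0.9]]}}

```text
clock: 72.17
ee_pos: [589.5, -30.6, 83.0]
orientation: [-0.111, -3.14, -0.007]
contact_force: [-0.7, 0.0, -8.5]
width: 0.144
grasp_force: 89.6
```

Emit:
{"fn": "servo_tool", "kwargs": {"deltas": [[0,0,0.004,0,0,0,-0.9],[0,0,0.004,0,0,0,-0.9],[0,0,0.004,0,0,0,-0.9]]}}

```text
clock: 72.42
ee_pos: [589.9, -30.6, 82.1]
orientation: [0.111, 3.139, 0.007]
contact_force: [-0.2, 0.2, -6.8]
width: 0.141
grasp_force: 89.7
```

```bash
python3 - <<'E'
from h import *
st()
E
```

```text
t 72.42 tcp [589.9 -30.6  82.1] yaw 175.95 F [-0.2  0.2 -6.8] w 0.141 g 89.66920852661133 q [-0.05  0.47 -0.23  0.87  0.    0.02]
```

Emit:
{"fn": "servo_tool", "kwargs": {"deltas": [[0,0,0.004,0,0,0,-0.9],[0,0,0.004,0,0,0,-0.9],[0,0,0.004,0,0,0,-0.9]]}}

```text
clock: 72.67
ee_pos: [590.1, -30.4, 81.8]
orientation: [0.111, 3.138, 0.008]
contact_force: [-2.6, 2.2, 3.6]
width: 0.142
grasp_force: 91.2
```

Emit:
{"fn": "servo_tool", "kwargs": {"deltas": [[0,0,0.003,0,0,0,-0.9],[0,0,0.003,0,0,0,-0.9],[0,0,0.003,0,0,0,-0.9]]}}

```text
clock: 72.92
ee_pos: [590.1, -30.3, 81.8]
orientation: [0.111, 3.138, 0.008]
contact_force: [-3.6, 1.9, 9.7]
width: 0.137
grasp_force: 92.1
```

```bash
python3 - <<'E'
from h import *
st()
E
```

```text
t 72.92 tcp [590.1 -30.3  81.8] yaw 175.96 F [-3.6  1.9  9.7] w 0.137 g 92.06802248954773 q [-0.05  0.47 -0.23  0.87  0.01  0.02]
```

Emit:
{"fn": "servo_tool", "kwargs": {"deltas": [[0,0,-0.005,0,0,0,-0.9],[0,0,-0.005,0,0,0,-0.4],[0,0,-0.005,0,0,0,0],[0,0,-0.005,0,0,0,0],[0,0,-0.005,0,0,0,0]]}}

```text
clock: 73.33
ee_pos: [590.2, -30.8, 81.4]
orientation: [0.111, 3.139, 0.007]
contact_force: [0.5, -0.1, -0.4]
width: 0.504
grasp_force: 0.0
```

Emit:
{"fn": "servo_tool", "kwargs": {"deltas": [[0,0,-0.04,0,0,0,0],[0,0,-0.12,0,0,0,0],[0,0,-0.24,0,0,0,0],[0,0,-0.35,0,0,0,0],[0,0,-0.35,0,0,0,0],[0,0,-0.35,0,0,0,0]]}}

```text
clock: 73.83
ee_pos: [591.8, -31.3, 188.9]
orientation: [0.111, 3.133, 0.007]
contact_force: [-0.2, -0.3, -0.5]
width: 0.504
grasp_force: 0.0
```

```bash
python3 - <<'E'
from h import *
tops([52],4); face(ys=(-22,0,22))
im,d,p=look(); z=p[...,2]; h=cv2.cvtColor(im,cv2.COLOR_RGB2HSV)
ok=(d>0)&(np.hypot(p[...,0]-590,p[...,1]+31)<65)&(h[...,2]<120)&(h[...,1]<110)
for lo,hi in ((68,76),(99,108)):
    q=p[ok&(z>lo)&(z<hi)]; s=sf(q[:,:2]); print(len(q),q[:,2].mean().round(1),q[:,2].std().round(2),"x'",s[:,0].min(),s[:,0].max(),"y'",s[:,1].min(),s[:,1].max())
E
```

```text
t 73.83 tcp [591.8 -31.3 188.9] yaw 175.94 F [-0.2 -0.3 -0.5] w 0.504 g 0.0 q [-0.06  0.39 -0.06  1.12  0.    0.02]
z 52 x' -66.3 y' 1.3  127.7 x 64.9  ang 0.1 x -130.2 -2.5 y -31.1 33.8
t 73.88 tcp [590.3 -31.2 186.9] yaw 175.94 F [-0.3  0.5 -0.6] w 0.5 g 0.0 q [-0.06  0.39 -0.06  1.12  0.    0.02]
layer 1 [None, None, None]
layer 2 [None, None, None]
layer 3 [None, None, None]
layer 4 [(17, -128.6), (24, -128.5), (22, -128.6)]
layer 5 [(25, -94.9), (20, -119.0), (27, -111.9)]
3802 71.7 0.71 x' -109.0 -19.2 y' -23.3 26.8
1349 103.4 0.94 x' -97.3 -32.1 y' -5.1 8.8
```

```bash
python3 - <<'E'
from h import *
tops([52],4)
from station import order
print(order.job_done())
E
```

```text
t 73.98 tcp [588.8 -31.1 185. ] yaw 175.94 F [-0.4  0.5 -1.3] w 0.498 g 0.0 q [-0.06  0.39 -0.06  1.12  0.    0.02]
z 52 x' -45.4 y' 1.5  89.8 x 65.5  ang 0.0 x -90.3 -0.5 y -31.3 34.2
z 52 x' -110.4 y' 1.6  64.8 x 36.8  ang 89.5 x -129.0 -92.2 y -30.8 34.1
the job is handed in; nothing more can be done
None
```

I handed the job in at 74 s without seeing a verdict: all five blanks are stacked end-on against the stop, in line to about 0.5 mm by camera, with the weight standing centred on top.

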